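# Turn a display module face up and pack the repair kit

## Task

Pack the repair kit in the black two-bay tray: turn the display module over, so that its screen faces up, and lay it flat in the large bay, and put the finned heat sink in the small bay. Lower the module by hand rather than dropping it or letting it topple over (the board stand with its slot can hold it on end while you change your grip), and leave everything else on the bench where it is.

Things in the scene. Friction and masses are not known exactly. Their poses are not given: they have to be found in the camera images.
- module: display module: green board 108 (x) x 46 (y) x 4 mm at z 11-15; in front (z 0-11) a dark framed screen 72 x 36 mm, at the back (z 15-26) a plain black block 44 x 30 mm, both centred; 90 g. Origin: centre of the screen's face; z points out of the BACK. Starts screen down (z up); screen up is z down. 18 mm of bare board at each x end. Grip it by the board's two long edges, 46 mm apart
- stand: fixed aluminium board stand, base 100 (x) x 70 (y) x 6 mm, with two low bars 80 mm long (x) that form an upward open slot along x; origin: centre of the underside. Height 21 mm in all; the slot is 6.5 mm wide, with flared lips, and takes the end of a circuit board up to the blocks
- slot (a point): middle of the slot's floor, 6 mm above the bench; x along the slot, z up. The slot is 12 mm deep to the flare and about 14 mm to the top of the lips
- tray: fixed black open tray, 160 (x) x 240 (y) x 24 mm, walls and floor 4 mm, with one dividing wall across at y = +36 mm (24 mm high); origin: centre of the underside
- large_bay (a point): centre of the floor of the tray's large bay, 4 mm above the bench; the bay is 152 (x) x 150 (y) mm inside and 20 mm deep; axes as the tray's
- small_bay (a point): centre of the floor of the tray's small bay, 4 mm above the bench; the bay is 152 (x) x 78 (y) mm inside and 20 mm deep; axes as the tray's
- heatsink: bare aluminium heat sink, 36 (x) x 26 (y) x 30 mm high, five upright fins along x on a 6 mm base, about 60 g; origin: centre of the underside, z up
- capacitor: bystander: black round capacitor can standing upright, 25 mm diameter, 42 mm high, silver top, about 40 g; origin: centre of the underside, z along its axis
- spool: bystander: metal flanged spool, 42 mm diameter, 36 mm high; origin: centre of the underside
- jar: bystander: clear jar with a white cap, 36 mm diameter, 45 mm high; origin: centre of the underside
- terminal: bystander: blue terminal block, 40 (x) x 30 (y) x 28 mm; origin: centre of the underside
- tape: bystander: roll of blue tape lying flat, 84 mm diameter, 20 mm high; origin: centre of the underside
- battery: bystander: small block battery lying flat, 26 (x) x 48 (y) x 17.5 mm; origin: centre of the underside
- screwdriver: bystander: screwdriver lying along its x, 170 mm long, near the far edge
Mind the look-alikes: they are no part of the job. What is shaped like the heatsink but green is not meant.

How it is judged:
By the outcome, as a careful person would: the job done as asked, in the order asked, and still so for the second after the job is handed in, with the robot touching nothing.
It also fails if it takes over 69 s, if anything falls off the work surface, if the arm or the gripper's body presses on something with over 40 N, if the wrist force passes 120 N, or if a joint passes its speed limit or range.

## Robot

A 6-joint arm with a two-finger parallel gripper is mounted at the origin on the work surface. World frame = base frame: x ahead of the robot, y to its left, z up, the work surface at z = 0. Lengths are in m, angles in rad, forces in N, time in s.
With the tool pointing down it reaches from about 0.35 to 0.875 m from the base axis. Payload 4.2 kg.
Tool frame: the origin (TCP) lies on the centre line of the jaws, within the pads' length; the fingertips stand 25 mm ahead of it and the grasp point (between the pads) lies 6 mm ahead of it; z points along the fingers, y is the line along which they close (so a half turn about z gives the same grasp; the last joint's range is limited). The gripper opens to 85 mm and grips with 20 to 120 N. Pads are 22 mm wide; open, the fingers measure 114 mm over their backs; the gripper's body (76 mm by 85 mm) begins 54 mm behind the grasp point. The pads swing forward as they close: fully open they stand 13 mm farther back than shut.
Start: joints at [1.554, 0.385, 0.008, 0, -1.194, -0.259], TCP at [0.17, 0.601, 0.256] pointing down, gripper open.
Joint ranges: [-3.14, 3.14], [-1.21, 2.06], [-1.07, 1.41], [-3.16, 2.05], [-2.99, -0.16], [-3.1, 3.1]. Speed limits (rad/s): [2.79, 2.79, 3.14, 3.14, 3.14, 3.14].

## Interface

Orientations are given as [roll, pitch, yaw] about the fixed x, y, z axes, in that order (R = Rz(yaw) Ry(pitch) Rx(roll)).
In Python, from workcell import get_obs, read_camera, ticket gives the robot as it stands. The module is installed in compiled form; this text tells all that it offers.
- The arm moves only by the tool carry_out, never from a script. Its arguments are lists of equal length, an entry for each row: "hand": the opening, from -1 (shut) to 1 (fully open); "translation": the shift along the tool's x, y, z in m, a list of three; "dr": the turn, a rotation vector about the tool's x, y, z in degrees, a list of three. A call has 1 to 5 rows; each row shifts and turns the commanded pose from where the row before left it, along the tool's axes as they then stand; what a row does not reach is not made up. A row lasts 1/12 s, in which the tool goes at most 41.7 mm and 7.16 degrees, less where a joint would pass 70% of its speed; a pose out of reach is approached as far as the arm can. A call with a gripper value outside its range is refused whole. The fingers move at their own pace and stop on an object; "squeeze" is the grip in N (left out, the last holds). Time passes only in rows, so rows that do not move let the fingers close. It gives the time, the measured TCP pose, the force, the opening and the grip force at its end, in the units of the state.
- get_obs(): the state, without advancing time (a new reading comes with each control period).
- read_camera(name): name is "side" or "top" or "wrist"; returns a dict with "color" (384x512x3 uint8, red, green, blue), "K" (3x3 intrinsics, pixels), "D" ([k1, k2, p1, p2, k3] as OpenCV has them; the pictures are not rectified), "extrinsics" (4x4, takes a point from camera to world coordinates); the wrist camera has in their place "tool_from_camera" (4x4, takes a point from camera to tool coordinates, whose origin is the TCP and whose axes are the flange's). Camera axes: x right, y down, z forward; pixel columns grow to the right and rows downward; lengths in m; the calibration is good to about 2 mm. A picture is of the moment at which its call begins: read the wrist's pose just before it. There is no depth.
- ticket.job_done(): hands the job in; it is judged then, once.
The state is a dict: "time_s": time; "joint_positions": joint angles; "joint_vel": joint speeds; "joint_torque": joint torques, N m; "position": TCP position; "ee_rot": TCP orientation; "contact_force": force on the tool from outside, world axes, zero at the start; "moment": the same for the moment, N m; "width": finger opening in m; "finger_force": force on a finger pad.
Only numpy, scipy, OpenCV 4.12 (cv2) and the standard library are available. Lean on these libraries where they do the work, as an engineer would, in place of code of your own. Each camera call takes 0.05 s, during which the arm holds its last target. There are 200 camera calls.

## Working session

There is one attempt and no reset: what is moved stays moved. The work goes in short steps, Python scripts to look and compute and a tool call to move; the robot and the scene stay as the last step left them, time stands still between calls to the robot, and variables do not carry over. Pictures are saved under pics/ and viewed, at most 10 in all, crops included, and the job is handed in when it is done.

Besides the shell and the picture viewer there is one more tool, called as name(argument=value, ...), one argument or row to a line, values as JSON. carry_out: Moves the arm, as the interface text tells. Its arguments: {"type":"object","properties":{"hand":{"type":"array"},"translation":{"type":"array"},"dr":{"type":"array"},"squeeze":{"type":"number"}},"required":["hand","translation","dr"]}

```bash
mkdir -p pics; cat > h.py <<'E'
import numpy as np, cv2
from scipy.spatial.transform import Rotation as R
from workcell import get_obs, read_camera
def snap(n,f=None):
    c=read_camera(n)
    if f: cv2.imwrite('pics/'+f,cv2.cvtColor(c['color'],cv2.COLOR_RGB2BGR))
    return c
def cam_T(c,o=None):
    if 'extrinsics' in c: return np.array(c['extrinsics'])
    T=np.eye(4);T[:3,:3]=R.from_euler('xyz',o['ee_rot']).as_matrix();T[:3,3]=o['position']
    return T@np.array(c['tool_from_camera'])
def px2w(c,T,uv,z):
    p=cv2.undistortPoints(np.array(uv,float).reshape(-1,1,2),np.array(c['K']),np.array(c['D'])).reshape(-1,2)
    d=np.c_[p,np.ones(len(p))]@T[:3,:3].T
    o=T[:3,3]; z=np.broadcast_to(z,len(p))
    return o+d*((z-o[2])/d[:,2])[:,None]
def w2px(c,T,P):
    Ti=np.linalg.inv(T)
    return cv2.projectPoints(np.array(P,float).reshape(-1,3),cv2.Rodrigues(Ti[:3,:3])[0],Ti[:3,3],np.array(c['K']),np.array(c['D']))[0].reshape(-1,2)
E
python3 - <<'E'
from h import *
np.set_printoptions(precision=4,suppress=True)
o=get_obs();print(o)
for n in('top','side'):
    c=snap(n,n+'0.png');print(n,cam_T(c),c['K'])
a=cv2.imread('pics/top0.png');cv2.imwrite('pics/top0.png',cv2.resize(a,(800,600),interpolation=cv2.INTER_CUBIC))
E
```

```text
{'time_s': 0.0, 'joint_positions': array([ 1.5536,  0.3856,  0.0066, -0.0005, -1.194 , -0.2586]), 'joint_vel': array([ 0.0004, -0.0004,  0.0013,  0.0002, -0.    ,  0.0015]), 'joint_torque': array([ -0.0002, -39.2292,  18.8403,   4.186 ,  -0.0046,   0.    ]), 'position': array([0.17  , 0.6009, 0.2552]), 'ee_rot': array([ 3.1394, -0.0001, -0.276 ]), 'contact_force': array([-0.5298,  0.3393,  0.5228]), 'moment': array([-0.0163,  0.0162,  0.0416]), 'finger_force': 0.0, 'width': 0.08544877966209158}
top [[ 0.0504 -0.9739  0.2212  0.4202]
 [-0.9987 -0.0501  0.0072  0.0108]
 [ 0.0041 -0.2213 -0.9752  0.9358]
 [ 0.      0.      0.      1.    ]] [[355.3997   0.     254.9531]
 [  0.     355.3997 196.2417]
 [  0.       0.       1.    ]]
side [[ 0.8287 -0.4294  0.3591  0.3247]
 [-0.5595 -0.6173  0.5531 -0.4579]
 [-0.0158 -0.6592 -0.7518  0.67  ]
 [ 0.      0.      0.      1.    ]] [[373.1176   0.     260.7209]
 [  0.     373.1176 194.4046]
 [  0.       0.       1.    ]]
```

View pics/top0.png

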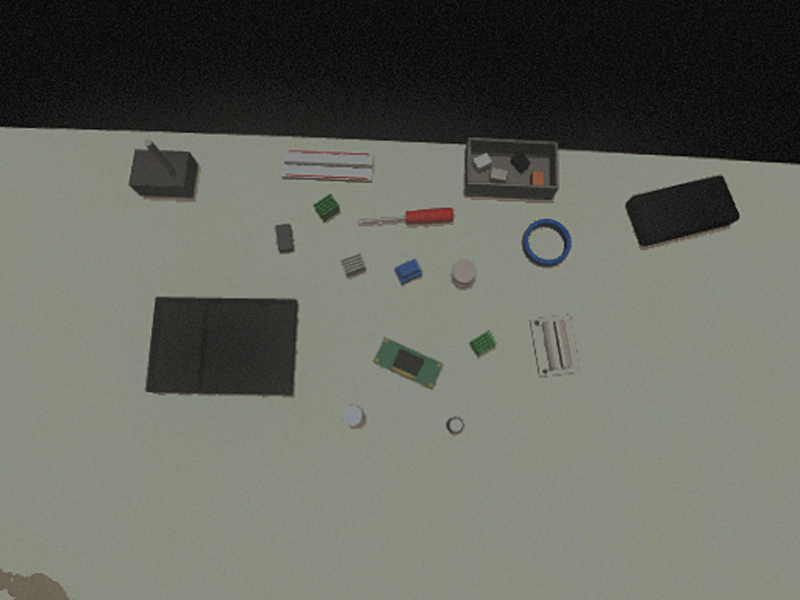

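View pics/side0.png

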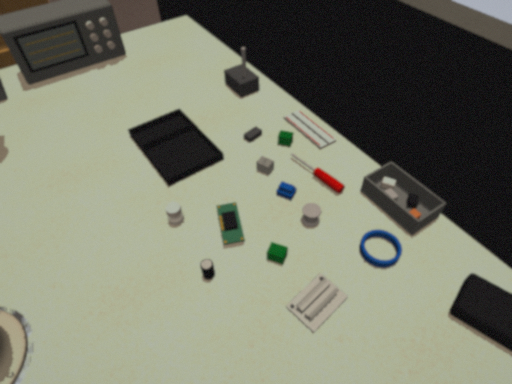

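The top view (800 px) shows these:
- Module at (408,362), tray at (222,346), stand at (554,346).
- Three finned blocks: grey (353,265), green (326,207) and green (483,344). The grey one is bare aluminium, so it fits the description. I'll confirm it in a crop.

```bash
python3 - <<'E'
from h import *
np.set_printoptions(precision=4,suppress=True)
c=snap('top');T=cam_T(c);s=.64
def L(n,pts,z): print(n,px2w(c,T,np.array(pts)*s,z).round(3)[:,:2].tolist())
L('module blk',[(408,362)],.026)
L('module brd corners',[(384,338),(443,361),(435,388),(374,363)],.015)
L('stand base',[(530,317),(572,314),(579,374),(540,377)],.006)
L('tray rim',[(157,297),(297,299),(294,394),(147,391)],.024)
L('hs',[(353,265)],.03)
L('cap,jar,spool,term,tape,green1,green2,batt',[(455,425),(352,415),(463,270),(408,271),(547,243),(483,343),(326,207),(285,238)],[.042,.045,.036,.028,.02,.03,.03,.017])
print(cam_T(snap('wrist'),get_obs()), snap('wrist')['tool_from_camera'],snap('wrist')['K'])
a=c['color'];t=[cv2.resize(a[y-14:y+14,x-14:x+14],(260,260),interpolation=cv2.INTER_CUBIC) for x,y in((226,170),(209,133),(309,220))]
cv2.imwrite('pics/hs.png',cv2.cvtColor(np.hstack(t),cv2.COLOR_RGB2BGR))
E
```

```text
module blk [[0.534, -0.003]]
module brd corners [[0.574, 0.039], [0.54, -0.061], [0.495, -0.05], [0.531, 0.053]]
stand base [[0.624, -0.209], [0.633, -0.282], [0.531, -0.292], [0.522, -0.226]]
tray rim [[0.623, 0.429], [0.631, 0.189], [0.473, 0.18], [0.464, 0.423]]
hs [[0.694, 0.098]]
cap,jar,spool,term,tape,green1,green2,batt [[0.436, -0.082], [0.443, 0.082], [0.693, -0.088], [0.689, 0.004], [0.755, -0.236], [0.571, -0.125], [0.797, 0.153], [0.741, 0.222]]
[[-0.272  -0.9194 -0.284   0.2432]
 [-0.9623  0.2603  0.079   0.5803]
 [ 0.0013  0.2947 -0.9556  0.3726]
 [ 0.      0.      0.      1.    ]] [[ 0.0004 -0.9556 -0.2948  0.076 ]
 [ 1.      0.0004  0.0001  0.0003]
 [ 0.     -0.2948  0.9556 -0.1169]
 [ 0.      0.      0.      1.    ]] [[322.8774   0.     258.6684]
 [  0.     322.8774 189.6313]
 [  0.       0.       1.    ]]
```

View pics/hs.png

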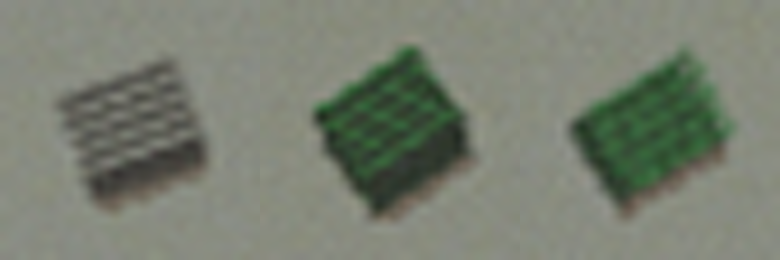

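The left crop is the bare grey heat sink at (353,265), which is the target. The other two are green look-alikes. Next I move to a viewpoint over the module and tray.

carry_out(
  hand=[1,1,1,1,1],
  translation=[
    [0.031,0.024,-0.005],
    [0.031,0.024,-0.005],
    [0.031,0.024,-0.005],
    [0.031,0.024,-0.005],
    [0.031,0.024,-0.005],
  ],
  dr=[
    [0,0,0],
    [0,0,0],
    [0,0,0],
    [0,0,0],
    [0,0,0],
  ],
)

```text
time_s: 0.72
position: [0.2873, 0.4421, 0.2816]
ee_rot: [-3.142, -0.0, -0.275]
contact_force: [0.8, -0.1, 0.3]
width: 0.0854
finger_force: 0.0
```

carry_out(
  hand=[1,1,1,1,1],
  translation=[
    [0.031,0.024,-0.005],
    [0.031,0.024,-0.005],
    [0.031,0.024,-0.005],
    [0.031,0.024,-0.005],
    [0.031,0.024,-0.005],
  ],
  dr=[
    [0,0,0],
    [0,0,0],
    [0,0,0],
    [0,0,0],
    [0,0,0],
  ],
)

```text
time_s: 1.13
position: [0.4037, 0.2842, 0.3069]
ee_rot: [-3.141, -0.0, -0.275]
contact_force: [0.2, 0.7, 0.2]
width: 0.0852
finger_force: 0.0
```

carry_out(
  hand=[1,1,1,1,1],
  translation=[
    [0.031,0.024,-0.005],
    [0.031,0.024,-0.005],
    [0.031,0.024,-0.005],
    [0.031,0.024,-0.005],
    [0.031,0.024,-0.005],
  ],
  dr=[
    [0,0,0],
    [0,0,0],
    [0,0,0],
    [0,0,0],
    [0,0,0],
  ],
)

```text
time_s: 1.55
position: [0.5203, 0.1265, 0.3318]
ee_rot: [-3.141, -0.0, -0.276]
contact_force: [1.3, 0.2, 0.2]
width: 0.0856
finger_force: 0.0
```

carry_out(
  hand=[1,1,1,1,1],
  translation=[
    [0,0,0],
    [0,0,0],
    [0,0,0],
    [0,0,0],
    [0,0,0],
  ],
  dr=[
    [0,0,7.1],
    [0,0,7.1],
    [0,0,7.1],
    [0,0,7.1],
    [0,0,7.1],
  ],
)

```text
time_s: 1.97
position: [0.5196, 0.1281, 0.3312]
ee_rot: [3.141, 0.0, -0.902]
contact_force: [-0.7, 0.8, 0.9]
width: 0.0854
finger_force: 0.0
```

carry_out(
  hand=[1,1,1,1,1],
  translation=[
    [0,0,0],
    [0,0,0],
    [0,0,0],
    [0,0,0],
    [0,0,0],
  ],
  dr=[
    [0,0,7.1],
    [0,0,7.1],
    [0,0,7.1],
    [0,0,7.1],
    [0,0,7.1],
  ],
)

```text
time_s: 2.38
position: [0.5195, 0.1283, 0.3313]
ee_rot: [3.141, 0.0, -1.521]
contact_force: [0.9, 0.7, 0.4]
width: 0.0856
finger_force: 0.0
```

carry_out(
  hand=[1,1,1,1],
  translation=[
    [0,0,0],
    [0,0,0],
    [0,0,0],
    [0,0,0],
  ],
  dr=[
    [0,0,7.1],
    [0,0,7.1],
    [0,0,7.1],
    [0,0,0],
  ],
)

```text
time_s: 2.72
position: [0.5195, 0.1283, 0.3313]
ee_rot: [3.141, -0.0, -1.889]
contact_force: [-0.4, -0.4, 0.3]
width: 0.0857
finger_force: 0.0
```

```bash
cat >> h.py <<'E'
import json
def obs():
    o=get_obs();f=open('log.txt','a');f.write(json.dumps([list(map(float,o[k])) for k in('joint_positions','position','ee_rot')])+'\n');f.close();return o
def wsnap(f):
    o=obs();c=snap('wrist',f);T=cam_T(c,o);np.savez(''+f[:-4],color=c['color'],K=c['K'],D=c['D'],T=T);return o
def load(f):
    c=dict(np.load(''+f+'.npz'));return c,c['T']
E
python3 - <<'E'
from h import *
o=wsnap('w1.png');print(o['time_s'],o['joint_positions'],o['position'],o['ee_rot'])
E
```

```text
2.7167 [ 5.45394218e-01  1.85138668e-01 -8.32553017e-02 -1.11772583e-04
 -1.30251144e+00 -8.63394254e-01] [0.51945044 0.12831214 0.33127476] [ 3.14143985e+00 -1.28737160e-05 -1.88882600e+00]
```

View pics/w1.png

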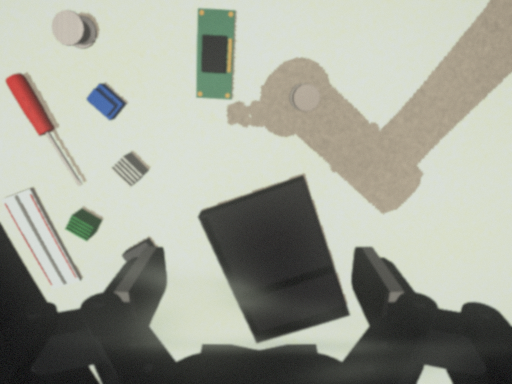

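The wrist view shows the tray corners at (199,214), (303,176), (349,314), (258,341), the module at (216,54) and the grey heat sink at (130,168). The brown area is the arm's shadow. Next view is over the module and stand.

carry_out(
  hand=[1,1,1,1,1],
  translation=[
    [0.038,0.008,0],
    [0.038,0.008,0],
    [0.038,0.008,0],
    [0.038,0.008,0],
    [0.038,0.008,0],
  ],
  dr=[
    [0,0,0],
    [0,0,0],
    [0,0,0],
    [0,0,0],
    [0,0,0],
  ],
)

```text
time_s: 3.18
position: [0.4212, -0.0411, 0.3314]
ee_rot: [-3.141, 0.0, -1.882]
contact_force: [0.0, -1.0, 0.6]
width: 0.0853
finger_force: 0.0
```

carry_out(
  hand=[1,1],
  translation=[
    [0,0,0],
    [0,0,0],
  ],
  dr=[
    [0,0,0],
    [0,0,0],
  ],
)

```text
time_s: 3.35
position: [0.4216, -0.0411, 0.3319]
ee_rot: [-3.14, 0.001, -1.887]
contact_force: [1.2, 0.6, 0.8]
width: 0.0851
finger_force: 0.0
```

```bash
python3 - <<'E'
from h import *
np.set_printoptions(precision=4,suppress=True)
o=wsnap('w2.png');print(o['time_s'],o['joint_positions'],o['position'],o['ee_rot'])
c,T=load('w1')
P=px2w(c,T,[(199,214),(303,176),(349,314),(258,341)],.024);print('tray',P[:,:2],P.mean(0))
P=px2w(c,T,[(197,9),(237,11),(235,99),(196,97)],.015);print('mod',P[:,:2],P.mean(0))
E
```

```text
3.35 [ 0.2896 -0.0218 -0.3121  0.     -1.2787 -0.6055] [ 0.4216 -0.0411  0.3319] [-3.1401  0.001  -1.8867]
tray [[0.6291 0.1889]
 [0.4744 0.1813]
 [0.4657 0.423 ]
 [0.62   0.428 ]] [0.5473 0.3053 0.024 ]
mod [[ 0.538  -0.0604]
 [ 0.4922 -0.0423]
 [ 0.5293  0.0568]
 [ 0.5766  0.0383]] [ 0.534  -0.0019  0.015 ]
```

View pics/w2.png

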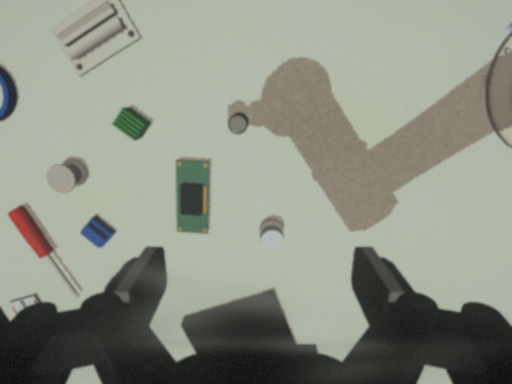

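This view shows the stand cut off at the top left (97,37), the module at (193,195) and a green look-alike at (132,122). I'll move closer over the stand.

carry_out(
  hand=[1,1,1,1,1],
  translation=[
    [0.016,-0.03,0.012],
    [0.016,-0.03,0.012],
    [0.016,-0.03,0.012],
    [0.016,-0.03,0.012],
    [0.016,-0.03,0.012],
  ],
  dr=[
    [0,0,0],
    [0,0,0],
    [0,0,0],
    [0,0,0],
    [0,0,0],
  ],
)

```text
time_s: 3.82
position: [0.5424, -0.1627, 0.2701]
ee_rot: [3.141, -0.0, -1.883]
contact_force: [0.8, 0.8, 0.4]
width: 0.0853
finger_force: 0.0
```

carry_out(
  hand=[1,1,1,1],
  translation=[
    [0.016,-0.03,0.012],
    [0.016,-0.03,0.012],
    [0,0,0],
    [0,0,0],
  ],
  dr=[
    [0,0,0],
    [0,0,0],
    [0,0,0],
    [0,0,0],
  ],
)

```text
time_s: 4.15
position: [0.5884, -0.2116, 0.2439]
ee_rot: [3.137, -0.001, -1.886]
contact_force: [-0.5, 0.4, -0.1]
width: 0.0853
finger_force: 0.0
```

```bash
python3 - <<'E'
from h import *
np.set_printoptions(precision=4,suppress=True)
o=wsnap('w3.png');print(o['time_s'],o['joint_positions'],o['position'],o['ee_rot'])
c,T=load('w2')
P=px2w(c,T,[(177,159),(211,159),(209,233),(177,233)],.015);print('mod',P[:,:2],P.mean(0))
a=cv2.imread('pics/w3.png');cv2.imwrite('pics/w3b.png',cv2.resize(a[:300],(800,469),interpolation=cv2.INTER_CUBIC))
E
```

```text
4.15 [-0.0868  0.3959 -0.0064 -0.0003 -1.1736 -0.2283] [ 0.5884 -0.2116  0.2439] [ 3.1366 -0.0009 -1.8861]
mod [[ 0.5344 -0.0621]
 [ 0.4898 -0.0474]
 [ 0.5317  0.0556]
 [ 0.577   0.0411]] [ 0.5332 -0.0032  0.015 ]
```

View pics/w3b.png

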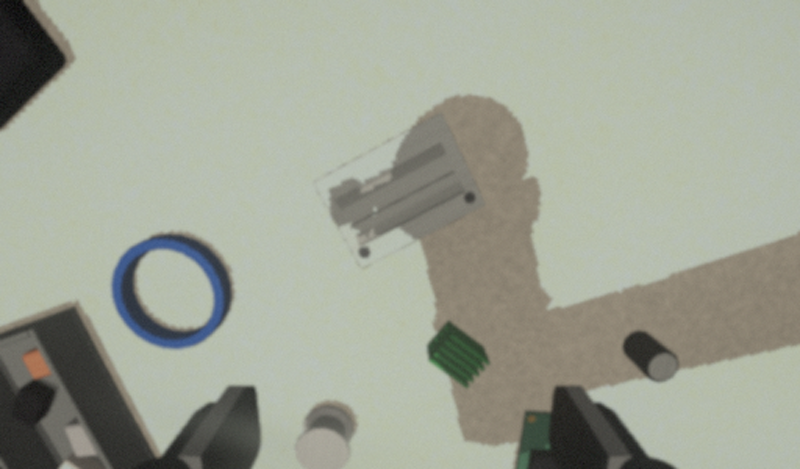

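Stand corners (enlarged px) are (315,181), (443,113), (485,203), (363,268), partly in shadow. I'll zoom to locate the slot precisely.

```bash
python3 - <<'E'
from h import *
np.set_printoptions(precision=4,suppress=True)
c,T=load('w3');c['color'][...]
a=c['color'][60:185,190:325].copy()
a=cv2.createCLAHE(4,(3,3)).apply(cv2.cvtColor(a,cv2.COLOR_RGB2GRAY))
cv2.imwrite('pics/st.png',cv2.resize(a,None,fx=4.8,fy=4.8,interpolation=cv2.INTER_CUBIC)[:600])
P=px2w(c,T,np.array([(315,181),(443,113),(485,203),(363,268)])/1.5625,.006);print(P,P.mean(0))
E
```

```text
[[ 0.6314 -0.2777  0.006 ]
 [ 0.5342 -0.2931  0.006 ]
 [ 0.5237 -0.2266  0.006 ]
 [ 0.6203 -0.2088  0.006 ]] [ 0.5774 -0.2515  0.006 ]
```

View pics/st.png

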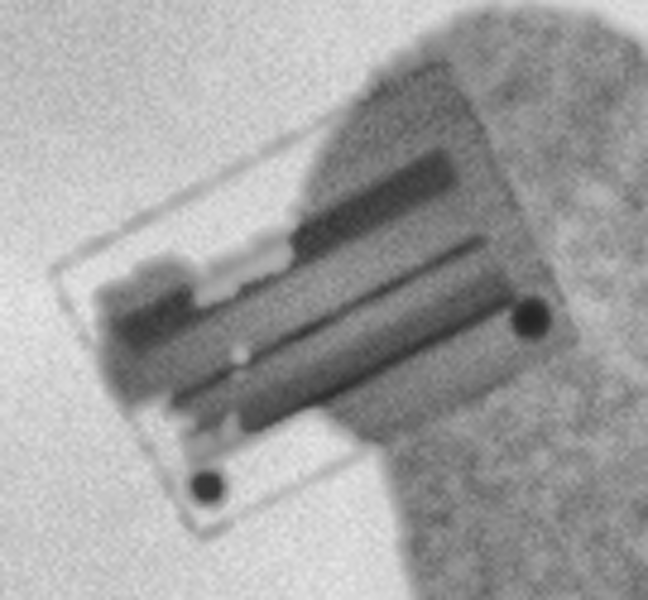

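```bash
python3 - <<'E'
from h import *
np.set_printoptions(precision=4,suppress=True)
c,T=load('w3')
f=lambda p,z:px2w(c,T,np.array(p)/4.8+[190,60],z)
P=f([(52,270),(440,62),(575,340),(200,535)],.006);print(P[:,:2],P.mean(0))
for e in((0,1),(3,2),(3,0),(2,1)):
    d=P[e[1]]-P[e[0]];print(np.degrees(np.arctan2(d[1],d[0])),np.linalg.norm(d))
for z in(.006,.014,.021):
    S=f([(175,402),(482,240)],z);print(z,S[:,:2],S.mean(0),np.degrees(np.arctan2(*(S[0]-S[1])[[1,0]])))
print(T[:3,3])
E
```

```text
[[ 0.6323 -0.2775]
 [ 0.5362 -0.2931]
 [ 0.5246 -0.2258]
 [ 0.621  -0.2091]] [ 0.5785 -0.2514  0.006 ]
-170.79848687540263 0.09733606521101659
-170.16995637176905 0.09784619017535202
-80.59009737581081 0.06933454525408582
-80.16360548930881 0.06826493351314188
0.006 [[ 0.616  -0.2406]
 [ 0.5384 -0.2537]] [ 0.5772 -0.2472  0.006 ] 9.593039219910528
0.014 [[ 0.6149 -0.2416]
 [ 0.5391 -0.2544]] [ 0.577 -0.248  0.014] 9.593039219910539
0.021 [[ 0.6139 -0.2425]
 [ 0.5396 -0.255 ]] [ 0.5767 -0.2487  0.021 ] 9.593039219910525
[ 0.5659 -0.2839  0.3609]
```

```bash
python3 - <<'E'
from h import *
S0=np.array([.5785,-.2514]);th=np.radians(9.7)
ex=np.array([np.cos(th),np.sin(th)]);ey=np.array([-ex[1],ex[0]])
ys=np.arange(-.04,.0401,.0015)
def prof(c,T,xs,z):
    g=cv2.cvtColor(c['color'],cv2.COLOR_RGB2GRAY)
    P=np.array([[*(S0+x*ex+y*ey),z] for y in ys for x in xs])
    uv=w2px(c,T,P).astype(np.float32)
    return cv2.remap(g,uv[:,0].reshape(len(ys),-1),uv[:,1].reshape(len(ys),-1),cv2.INTER_LINEAR).mean(1)
c,T=load('w3');t=snap('top');s=snap('side');w2=load('w2')
A=[prof(c,T,np.linspace(-.03,-.005,20),.021),prof(c,T,np.linspace(-.03,-.005,20),.006),prof(t,cam_T(t),np.linspace(-.03,.03,30),.021),prof(s,cam_T(s),np.linspace(-.03,.03,30),.021),prof(s,cam_T(s),np.linspace(-.03,.03,30),.006)]
print('y  w3@21 w3@6 top@21 side@21 side@6')
for i,y in enumerate(ys): print('%6.1f '%(y*1e3),*['%5.0f'%a[i] for a in A])
E
```

```text
y  w3@21 w3@6 top@21 side@21 side@6
 -40.0    186   186    56   181   196
 -38.5    186   186    56   171   190
 -37.0    182   180    54   173   179
 -35.5    169   168    53   180   169
 -34.0    166   167    52   184   170
 -32.5    165   164    49   182   175
 -31.0    160   160    47   179   177
 -29.5    154   154    46   175   175
 -28.0    149   149    45   170   172
 -26.5    143   143    42   163   169
 -25.0    140   139    41   156   166
 -23.5    137   137    40   147   162
 -22.0    132   133    40   136   156
 -20.5    128   129    43   126   149
 -19.0    119   122    45   122   138
 -17.5    107   111    46   121   128
 -16.0    105   105    48   121   123
 -14.5    106   105    50   120   121
 -13.0    106   106    53   116   121
 -11.5    110   107    54   114   120
 -10.0    118   113    55   113   118
  -8.5    124   121    58   114   115
  -7.0    125   125    60   116   113
  -5.5    125   125    63   116   114
  -4.0    126   125    65   115   115
  -2.5    125   126    61   112   116
  -1.0    124   125    54   106   116
   0.5    118   124    56   101   114

[... 287 characters left out ...]
  87   116   116
  14.0    111   112    86   115   116
  15.5    105   111    85   116   116
  17.0    106   107    81   122   114
  18.5    119   103    79   132   113
  20.0    124   113    84   142   113
  21.5    126   123    96   147   120
  23.0    126   125   106   150   129
  24.5    126   126   109   151   137
  26.0    126   126   107   153   142
  27.5    125   126   100   154   143
  29.0    124   126    92   155   144
  30.5    123   125    89   159   146
  32.0    124   124    92   165   147
  33.5    129   122    98   169   149
  35.0    132   125   103   170   153
  36.5    131   130   105   169   158
  38.0    131   132   107   169   162
  39.5    130   131   109   168   163
```

```bash
cat >> h.py <<'E'
def plan(p,Rt,note='',cur=None):
    "rotation first, then shift along the new tool axes"
    if cur is None:
        o=obs();cur=(o['position'],R.from_euler('xyz',o['ee_rot']))
        print('now',np.round(cur[0],4),'j',np.round(o['joint_positions'],3),'F',np.round(o['contact_force'],1),'w',round(o['width'],4),'t',round(o['time_s'],2))
    rv=np.degrees((cur[1].inv()*Rt).as_rotvec());t=Rt.inv().apply(np.array(p)-cur[0])
    print(note,'rot',rv.round(1),'rows %.1f'%(np.linalg.norm(rv)/7.1),'shift',t.round(4),'rows %.1f'%(np.linalg.norm(t)/.0415))
    return np.array(p),Rt
def frame(x,z):
    z=np.array(z)/np.linalg.norm(z);y=np.cross(z,x);y/=np.linalg.norm(y);return R.from_matrix(np.c_[np.cross(y,z),y,z])
rad=np.radians
def dirn(a): return np.array([np.cos(rad(a)),np.sin(rad(a)),0])
Z=np.array([0,0,1.]);c25,s25=np.cos(rad(25)),np.sin(rad(25))
# pick
U=-dirn(68.3);MC=np.array([.534,-.003,0])
Rpick=frame(U,-s25*U-c25*Z)
# where the board's gripped point sits: 17 mm ahead of TCP
G=MC+.015*U+[0,0,.013]
Ppick=G-.0175*Rpick.apply([0,0,1])
# stand
ST=np.array([.5784,-.2506,.006]);SX=dirn(9.7);SY=np.cross(Z,SX)
E
python3 - <<'E'
from h import *
cur=plan(Ppick-.12*Rpick.apply([0,0,1]),Rpick,'above'); cur=plan(Ppick,Rpick,'down',cur); print(Ppick)
E
```

```text
now [ 0.5876 -0.2104  0.2478] j [-0.085  0.389 -0.008  0.    -1.174 -0.229] F [-0.1  0.2 -0.4] w 0.0857 t 4.3
above rot [  0.8 -25.    3.7] rows 3.6 shift [-0.0439  0.1265  0.142 ] rows 4.7
down rot [0. 0. 0.] rows 0.0 shift [0.   0.   0.12] rows 2.9
[ 0.52571922 -0.02380869  0.02886039]
```

carry_out(
  hand=[0.5,0.5,0.5,0.5,0.5],
  translation=[
    [0,0,0],
    [0,0,0],
    [0,0,0],
    [0,0,0],
    [0,0,0],
  ],
  dr=[
    [0.2,-6.2,0.9],
    [0.2,-6.3,0.9],
    [0.2,-6.3,0.9],
    [0.2,-6.2,1.0],
    [0,0,0],
  ],
)

```text
time_s: 4.72
position: [0.5867, -0.2129, 0.2488]
ee_rot: [-3.14, 0.44, -1.955]
contact_force: [-0.1, -0.5, -0.1]
width: 0.0642
finger_force: 0.0
```

carry_out(
  hand=[0.5,0.5,0.5,0.5,0.5],
  translation=[
    [-0.009,0.025,0.028],
    [-0.009,0.025,0.028],
    [-0.009,0.025,0.028],
    [-0.009,0.025,0.028],
    [-0.008,0.026,0.028],
  ],
  dr=[
    [0,0,0],
    [0,0,0],
    [0,0,0],
    [0,0,0],
    [0,0,0],
  ],
)

```text
time_s: 5.13
position: [0.5062, -0.0707, 0.1398]
ee_rot: [-3.138, 0.435, -1.948]
contact_force: [0.2, 0.8, -0.5]
width: 0.0642
finger_force: 0.0
```

carry_out(
  hand=[0.5,0.5],
  translation=[
    [0,0,0],
    [0,0,0],
  ],
  dr=[
    [0,0,0],
    [0,0,0],
  ],
)

```text
time_s: 5.3
position: [0.5055, -0.0705, 0.1393]
ee_rot: [3.14, 0.435, -1.948]
contact_force: [0.3, 0.9, 0.8]
width: 0.064
finger_force: 0.0
```

```bash
python3 - <<'E'
from h import *
plan(Ppick,Rpick,'down')
wsnap('w4.png')
a=cv2.imread('pics/w4.png');cv2.imwrite('pics/w4.png',a)
E
```

```text
now [ 0.5055 -0.0705  0.1393] j [-0.086  0.323 -0.29  -0.54  -0.903  0.037] F [0.3 0.9 0.8] w 0.064 t 5.3
down rot [ 0.1 -0.1  0.1] rows 0.0 shift [ 0.0006 -0.0015  0.1216] rows 2.9
```

View pics/w4.png

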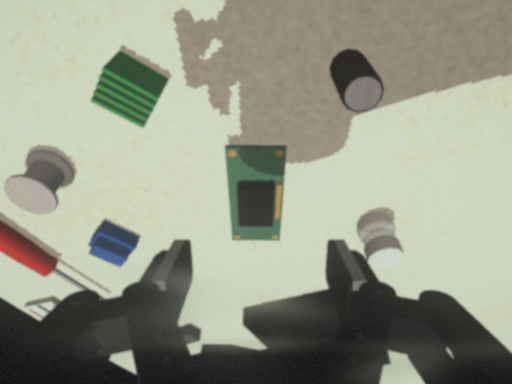

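The module is centred at (256,192), with corners (226,146), (286,147), (279,240), (234,240), and lies between the open fingers. I'll refine its pose from this view.

```bash
python3 - <<'E'
from h import *
np.set_printoptions(precision=4,suppress=True)
c,T=load('w4')
P=px2w(c,T,[(226,146),(286,147),(279,240),(234,240)],.015);print(P[:,:2],P.mean(0))
d=P[:2].mean(0)-P[2:].mean(0);print(np.linalg.norm(d),np.degrees(np.arctan2(-d[1],-d[0])),np.linalg.norm(P[0]-P[1]),np.linalg.norm(P[2]-P[3]))
for e in((3,0),(2,1)): d=P[e[0]]-P[e[1]];print(np.degrees(np.arctan2(d[1],d[0])))
E
```

```text
[[ 0.5349 -0.0631]
 [ 0.4939 -0.0459]
 [ 0.5342  0.0547]
 [ 0.5748  0.0387]] [ 0.5345 -0.0039  0.015 ]
0.10885061569572721 68.39353498870096 0.044461762264410745 0.04355275966395559
68.62972298805045
68.15534862440049
```

carry_out(
  hand=[0.5,0.5,0.5,0.5,0.5],
  translation=[
    [0,-0.001,0.03],
    [0,0,0.03],
    [0,0,0.03],
    [0,0,0.02],
    [0,0,0.007],
  ],
  dr=[
    [0,0,0],
    [0,0,0],
    [0,0,0],
    [0,0,0],
    [0,0,0],
  ],
)

```text
time_s: 5.77
position: [0.5271, -0.0265, 0.0315]
ee_rot: [3.14, 0.436, -1.952]
contact_force: [-0.0, 0.3, -0.6]
width: 0.0641
finger_force: 0.0
```

carry_out(
  hand=[0.5,0.5,0.5],
  translation=[
    [0,0,0.004],
    [0,0,0],
    [0,0,0],
  ],
  dr=[
    [0,0,0],
    [0,0,0],
    [0,0,0],
  ],
)

```text
time_s: 6.02
position: [0.5282, -0.0261, 0.0308]
ee_rot: [-3.139, 0.437, -1.951]
contact_force: [-0.1, 0.3, 0.3]
width: 0.0639
finger_force: 0.0
```

carry_out(
  hand=[-0.2,-0.2,-0.2,-0.2,-0.2],
  translation=[
    [0,0,0],
    [0,0,0],
    [0,0,0],
    [0,0,0],
    [0,0,0],
  ],
  dr=[
    [0,0,0],
    [0,0,0],
    [0,0,0],
    [0,0,0],
    [0,0,0],
  ],
  squeeze=50,
)

```text
time_s: 6.43
position: [0.5278, -0.0261, 0.0312]
ee_rot: [-3.139, 0.437, -1.951]
contact_force: [-1.4, -1.3, 6.2]
width: 0.0438
finger_force: 50.2
```

carry_out(
  hand=[-0.2,-0.2,-0.2,-0.2,-0.2],
  translation=[
    [-0.004,0,-0.009],
    [-0.013,0,-0.027],
    [-0.013,0,-0.027],
    [-0.013,0,-0.027],
    [-0.013,0,-0.027],
  ],
  dr=[
    [0,0,0],
    [0,0,0],
    [0,0,0],
    [0,0,0],
    [0,0,0],
  ],
)

```text
time_s: 6.85
position: [0.527, -0.0246, 0.1612]
ee_rot: [3.141, 0.436, -1.953]
contact_force: [1.0, 1.2, -0.7]
width: 0.0441
finger_force: 51.2
```

carry_out(
  hand=[-0.2,-0.2,-0.2],
  translation=[
    [-0.013,0,-0.027],
    [-0.013,0,-0.027],
    [0,0,0],
  ],
  dr=[
    [0,0,0],
    [0,0,0],
    [0,0,0],
  ],
)

```text
time_s: 7.1
position: [0.5306, -0.0244, 0.227]
ee_rot: [-3.127, 0.44, -1.945]
contact_force: [0.3, -0.5, -0.8]
width: 0.044
finger_force: 51.3
```

```bash
cat >> h.py <<'E'
# grip point relative to the hand is taken from the grasp: TCP at PG when closed
PG=np.array([.5278,-.0261,.0312]);MCg=np.array([.5343,-.0035,.013])
def standpose(h):
    "module vertical, B end up, lower end h above the slot floor, tool on +SY side, 25 deg down"
    # module axes at pick: U, W=U x Z..., Z ; at stand U->Z, Z->SY
    A=np.c_[U,np.cross(Z,U),Z];B=np.c_[Z,np.cross(SY,Z),SY]
    Q=B@A.T
    P=ST+[0,0,h+.054]+Q@(PG-MCg)
    return P,R.from_matrix(Q)*Rpick
E
python3 - <<'E'
from h import *
s=wsnap('w5.png');snap('side','s5.png');np.savez('s5',**{k:v for k,v in read_camera('side').items() if k!='name'})
P,Q=standpose(.06);print(P,Q.as_matrix().round(2))
plan(P,Q)
E
```

```text
[ 0.57761728 -0.23226982  0.14340175] [[ 0.07 -0.99  0.15]
 [-0.42 -0.17 -0.89]
 [ 0.91 -0.   -0.42]]
now [ 0.5272 -0.0236  0.2194] j [ 0.023  0.231 -0.203 -0.477 -1.01  -0.173] F [-0.4  0.2 -0.9] w 0.0437 t 7.25
 rot [ 12.   87.6 -32.9] rows 13.3 shift [ 0.0216 -0.0146  0.2262] rows 5.5
```

carry_out(
  hand=[-0.2,-0.2,-0.2,-0.2,-0.2],
  translation=[
    [0,0,0],
    [0,0,0],
    [0,0,0],
    [0,0,0],
    [0,0,0],
  ],
  dr=[
    [0.8,5.84,-2.2],
    [0.8,5.84,-2.2],
    [0.8,5.84,-2.2],
    [0.8,5.84,-2.2],
    [0.8,5.84,-2.2],
  ],
)

```text
time_s: 7.67
position: [0.5273, -0.0237, 0.218]
ee_rot: [-3.042, -0.089, -1.784]
contact_force: [-0.5, -0.3, -2.1]
width: 0.0442
finger_force: 51.2
```

carry_out(
  hand=[-0.2,-0.2,-0.2,-0.2,-0.2],
  translation=[
    [0,0,0],
    [0,0,0],
    [0,0,0],
    [0,0,0],
    [0,0,0],
  ],
  dr=[
    [0.8,5.84,-2.2],
    [0.8,5.84,-2.2],
    [0.8,5.84,-2.2],
    [0.8,5.84,-2.2],
    [0.8,5.84,-2.2],
  ],
)

```text
time_s: 8.08
position: [0.5274, -0.0236, 0.2179]
ee_rot: [-3.021, -0.618, -1.642]
contact_force: [-0.3, -0.7, -1.4]
width: 0.0439
finger_force: 51.2
```

carry_out(
  hand=[-0.2,-0.2,-0.2,-0.2,-0.2],
  translation=[
    [0,0,0],
    [0,0,0],
    [0,0,0],
    [0,0,0],
    [0,0,0],
  ],
  dr=[
    [0.8,5.84,-2.2],
    [0.8,5.84,-2.2],
    [0.8,5.84,-2.2],
    [0.8,5.84,-2.2],
    [0.8,5.84,-2.2],
  ],
)

```text
time_s: 8.5
position: [0.5277, -0.0235, 0.2179]
ee_rot: [3.13, -1.14, -1.387]
contact_force: [-0.4, -0.1, -1.2]
width: 0.0438
finger_force: 51.3
```

carry_out(
  hand=[-0.2,-0.2],
  translation=[
    [0,0,0],
    [0,0,0],
  ],
  dr=[
    [0,0,0],
    [0,0,0],
  ],
)

```text
time_s: 8.67
position: [0.5273, -0.0239, 0.217]
ee_rot: [3.129, -1.135, -1.388]
contact_force: [0.3, -0.5, -0.5]
width: 0.0438
finger_force: 51.4
```

```bash
python3 - <<'E'
from h import *
plan(*standpose(.06))
E
```

```text
now [ 0.5273 -0.0239  0.217 ] j [ 0.578  0.441 -0.745  1.035 -1.312 -1.2  ] F [ 0.3 -0.5 -0.5] w 0.0438 t 8.67
 rot [ 0.1 -0.   0.3] rows 0.0 shift [ 0.0236 -0.0145  0.2249] rows 5.5
```

carry_out(
  hand=[-0.2,-0.2,-0.2,-0.2,-0.2],
  translation=[
    [0.004,-0.0025,0.0375],
    [0.004,-0.0025,0.0375],
    [0.004,-0.0025,0.0375],
    [0.004,-0.0025,0.0375],
    [0.004,-0.0025,0.0375],
  ],
  dr=[
    [0,0,0],
    [0,0,0],
    [0,0,0],
    [0,0,0],
    [0,0,0],
  ],
)

```text
time_s: 9.08
position: [0.5711, -0.1992, 0.1585]
ee_rot: [-3.138, -1.133, -1.404]
contact_force: [0.3, 0.5, -0.4]
width: 0.044
finger_force: 51.4
```

carry_out(
  hand=[-0.2,-0.2,-0.2,-0.2],
  translation=[
    [0.004,-0.002,0.0375],
    [0,0,0],
    [0,0,0],
    [0,0,0],
  ],
  dr=[
    [0,0,0],
    [0,0,0],
    [0,0,0],
    [0,0,0],
  ],
)

```text
time_s: 9.42
position: [0.5786, -0.2331, 0.1467]
ee_rot: [-3.14, -1.135, -1.403]
contact_force: [-0.5, 0.3, -1.0]
width: 0.044
finger_force: 51.9
```

```bash
python3 - <<'E'
from h import *
np.set_printoptions(precision=3,suppress=True)
plan(*standpose(.06)); plan(*standpose(.02),'ins')
wsnap('w6.png');s=snap('side');t=snap('top')
np.savez('s6',color=s['color'],K=s['K'],D=s['D'],T=cam_T(s));np.savez('t6',color=t['color'],K=t['K'],D=t['D'],T=cam_T(t))
def crop(c,P,h,k):
    u,v=w2px(c,cam_T(c),[P])[0].astype(int);print(u,v);a=c['color'][max(v-h,0):v+h,max(u-h,0):u+h];return cv2.resize(a,(k,k),interpolation=cv2.INTER_CUBIC)
P=ST+[0,0,.06]
w=cv2.imread('pics/w6.png')[:,:,::-1]
im=np.zeros((600,800,3),np.uint8);im[:400,:400]=crop(s,P,50,400);im[:400,400:]=crop(t,P,40,400);im[400:,:267]=cv2.resize(w,(267,200));cv2.imwrite('pics/c6.png',im[:,:,::-1])
E
```

```text
now [ 0.579 -0.233  0.147] j [-0.002  0.549 -0.816  1.644 -1.11  -1.346] F [-0.5  0.3 -1. ] w 0.044 t 9.42
 rot [-0. -0. -0.] rows 0.0 shift [-0.003  0.001  0.001] rows 0.1
now [ 0.579 -0.233  0.147] j [-0.002  0.549 -0.816  1.644 -1.11  -1.346] F [-0.5  0.3 -1. ] w 0.044 t 9.42
ins rot [-0. -0. -0.] rows 0.0 shift [-0.04   0.001  0.017] rows 1.0
319 285
361 216
```

View pics/c6.png

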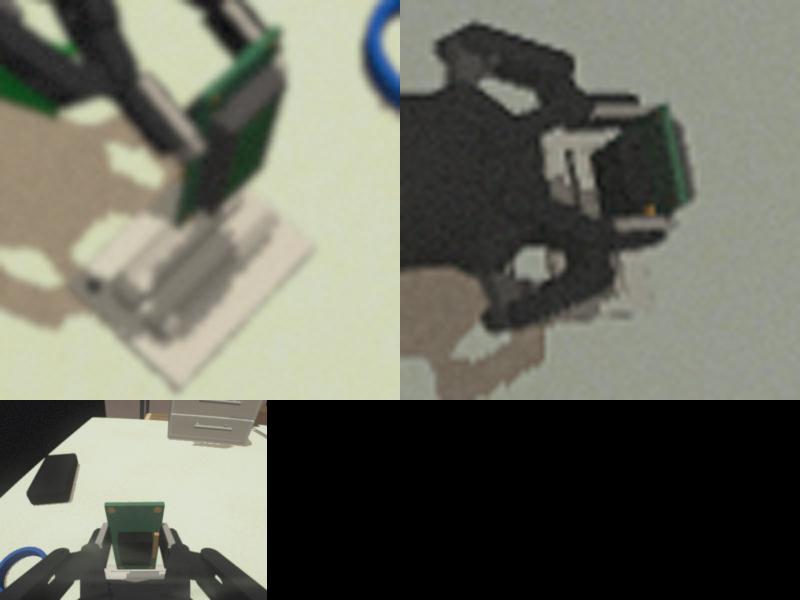

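Side and top views show the module held upright with the B end up, over the slot: top edge at (205,110)–(280,30) in the side crop and (660,105)–(687,205) in the top crop. I'll compare this with the predicted corners.

```bash
python3 - <<'E'
from h import *
np.set_printoptions(precision=1,suppress=True)
o=get_obs();P0,Q0=standpose(.06)
Rt=R.from_euler('xyz',o['ee_rot'])
D=(Rt*Q0.inv()).as_matrix()
def board(a,b,t): # a along SX, b up from mid, t along SY
    v=ST+[0,0,.06+.054]+a*SX+b*Z+t*SY-P0
    return o['position']+D@v
pts=[board(a,b,t) for b in(.054,-.054) for a in(-.023,.023) for t in(-.002,.002)]
for n,off,k in(('s6',(269,235),4),('t6',(321,176),5)):
    c,T=load(n);print(n,((w2px(c,T,pts)-off)*k).tolist())
E
```

```text
s6 [[197.40473932239047, 99.18456396436227], [189.34581545928108, 92.71395894672833], [273.3588588500013, 28.032494559128168], [265.3391689745813, 22.01929560480926], [172.57865371695698, 230.1749327906623], [165.60666120093538, 224.13848036382706], [240.0804240749244, 163.714188337746], [233.13228912035288, 158.05099901510766]]
t6 [[289.1407756790957, 209.39323354495102], [280.21112272890207, 210.52531137720578], [268.6472367660181, 106.92017221527536], [259.8198844100625, 108.00523373745207], [214.4232173827956, 244.71312621559036], [206.5291142486248, 245.717105633982], [197.20507974385583, 153.97466316954308], [189.3910060048279, 154.94369965138702]]
```

```bash
python3 - <<'E'
from h import *
o=get_obs();P0,Q0=standpose(.06)
D=(R.from_euler('xyz',o['ee_rot'])*Q0.inv()).as_matrix()
def board(a,b,t): return o['position']+D@(ST+[0,0,.06+.054]+a*SX+b*Z+t*SY-P0)
ts=np.arange(-.014,.0141,.001)
for n,b,A in(('s6',.054,(-.02,.02)),('s6',-.054,(-.02,.02)),('t6',.054,(-.02,.02))):
    c,T=load(n);res=[]
    for t in ts:
        uv=w2px(c,T,[board(a,b,t) for a in np.linspace(*A,25)]).astype(np.float32)
        res.append(cv2.remap(c['color'],uv[:,:1],uv[:,1:],cv2.INTER_LINEAR).reshape(-1,3).mean(0))
    print(n,b);print(' '.join('%d:%d/%d/%d'%(t*1e3,*r) for t,r in zip(ts.round(4),res)))
E
```

```text
s6 0.054
-14:113/111/102 -13:111/109/100 -12:105/104/95 -11:94/96/87 -10:80/85/75 -9:66/75/64 -8:55/69/55 -7:49/66/50 -6:49/70/51 -5:53/79/57 -4:58/91/65 -3:66/103/76 -2:79/115/86 -1:96/126/99 0:114/136/111 1:130/143/121 2:141/148/128 3:146/150/131 4:148/151/132 5:149/151/132 6:149/151/132 7:149/150/131 8:149/150/130 9:149/151/130 10:149/151/130 11:150/152/131 12:152/153/133 13:153/155/134 14:154/156/134
s6 -0.054
-14:155/150/134 -13:148/143/128 -12:144/140/125 -11:140/136/122 -10:132/128/115 -9:119/116/104 -8:103/102/90 -7:89/90/79 -6:80/83/71 -5:74/79/66 -4:69/73/62 -3:64/67/57 -2:57/61/51 -1:52/56/47 0:49/53/45 1:48/53/46 2:49/54/47 3:51/56/49 4:54/58/51 5:57/61/54 6:61/65/57 7:65/69/60 8:69/73/64 9:73/76/66 10:75/78/68 11:79/82/71 12:84/86/73 13:91/90/76 14:99/96/81
t6 0.054
-14:148/152/139 -13:148/152/139 -12:148/152/139 -11:148/152/139 -10:149/152/139 -9:150/154/140 -8:150/154/141 -7:145/149/136 -6:132/135/124 -5:115/115/107 -4:97/97/91 -3:83/85/79 -2:73/83/73 -1:68/87/72 0:65/89/71 1:61/86/68 2:55/75/59 3:48/63/50 4:44/53/43 5:41/47/39 6:39/45/38 7:39/45/38 8:39/45/38 9:38/45/38 10:38/45/38 11:37/44/38 12:37/44/38 13:39/44/38 14:43/45/39
```

carry_out(
  hand=[-0.2,-0.2,-0.2,-0.2],
  translation=[
    [-0.02,0.001,0.008],
    [-0.02,0,0.0085],
    [0,0,0],
    [0,0,0],
  ],
  dr=[
    [0,0,0],
    [0,0,0],
    [0,0,0],
    [0,0,0],
  ],
)

```text
time_s: 9.9
position: [0.5776, -0.2294, 0.1026]
ee_rot: [3.135, -1.136, -1.391]
contact_force: [-0.0, -0.4, -0.6]
width: 0.0441
finger_force: 51.9
```

```bash
python3 - <<'E'
from h import *
plan(*standpose(.02)); plan(*standpose(.01),'10');plan(*standpose(.001),'1')
E
```

```text
now [ 0.5776 -0.2294  0.1026] j [-0.013  0.624 -0.834  1.703 -1.118 -1.445] F [-0.  -0.4 -0.6] w 0.0441 t 9.9
 rot [-0.1 -0.1  0.2] rows 0.0 shift [0.0019 0.0005 0.0023] rows 0.1
now [ 0.5776 -0.2294  0.1026] j [-0.013  0.624 -0.834  1.703 -1.118 -1.445] F [-0.  -0.4 -0.6] w 0.0441 t 9.9
10 rot [-0.1 -0.1  0.2] rows 0.0 shift [-0.0072  0.0005  0.0065] rows 0.2
now [ 0.5776 -0.2294  0.1026] j [-0.013  0.624 -0.834  1.703 -1.118 -1.445] F [-0.  -0.4 -0.6] w 0.0441 t 9.9
1 rot [-0.1 -0.1  0.2] rows 0.0 shift [-0.0153  0.0005  0.0103] rows 0.4
```

carry_out(
  hand=[-0.2,-0.2,-0.2],
  translation=[
    [0.001,0,0.002],
    [0,0,0],
    [0,0,0],
  ],
  dr=[
    [0,0,0],
    [0,0,0],
    [0,0,0],
  ],
)

```text
time_s: 10.15
position: [0.5782, -0.2326, 0.1042]
ee_rot: [-3.139, -1.136, -1.401]
contact_force: [-0.1, -0.5, -1.5]
width: 0.0443
finger_force: 51.9
```

```bash
python3 - <<'E'
from h import *
for i in range(3): plan(*standpose(.02)); snap('top')
plan(*standpose(.01),'10')
E
```

```text
now [ 0.5782 -0.2326  0.1042] j [-0.02   0.622 -0.832  1.709 -1.117 -1.445] F [-0.1 -0.5 -1.5] w 0.0443 t 10.15
 rot [-0.2 -0.1  0. ] rows 0.0 shift [-0.0009  0.0005 -0.0001] rows 0.0
now [ 0.5781 -0.2327  0.104 ] j [-0.02   0.623 -0.832  1.709 -1.117 -1.445] F [ 0.2  0.4 -1.1] w 0.0438 t 10.2
 rot [-0.1 -0.1  0. ] rows 0.0 shift [-0.0008  0.0004 -0.0002] rows 0.0
now [ 0.578  -0.2327  0.1038] j [-0.021  0.623 -0.832  1.709 -1.117 -1.445] F [ 0.6 -0.6 -1.8] w 0.0441 t 10.25
 rot [-0.1 -0.1  0. ] rows 0.0 shift [-0.0006  0.0003 -0.0003] rows 0.0
now [ 0.5779 -0.2328  0.1036] j [-0.021  0.623 -0.833  1.709 -1.117 -1.445] F [ 1.1 -0.7 -0.4] w 0.0436 t 10.3
10 rot [-0.1 -0.1  0. ] rows 0.0 shift [-0.0095  0.0002  0.0038] rows 0.2
```

carry_out(
  hand=[-0.2,-0.2,-0.2,-0.2,-0.2],
  translation=[
    [-0.0027,0,0.0012],
    [-0.0027,0,0.0012],
    [-0.0018,0,0.0008],
    [-0.0018,0,0.0008],
    [0,0,0],
  ],
  dr=[
    [0,0,0],
    [0,0,0],
    [0,0,0],
    [0,0,0],
    [0,0,0],
  ],
)

```text
time_s: 10.72
position: [0.5775, -0.2327, 0.0923]
ee_rot: [3.136, -1.135, -1.395]
contact_force: [-0.8, -1.0, -1.2]
width: 0.0439
finger_force: 51.9
```

carry_out(
  hand=[-0.2,-0.2,-0.2],
  translation=[
    [-0.0018,0,0.0008],
    [0,0,0],
    [0,0,0],
  ],
  dr=[
    [0,0,0],
    [0,0,0],
    [0,0,0],
  ],
)

```text
time_s: 10.97
position: [0.5776, -0.2326, 0.0909]
ee_rot: [3.138, -1.136, -1.396]
contact_force: [-0.2, 0.3, -1.0]
width: 0.0438
finger_force: 51.9
```

```bash
python3 - <<'E'
from h import *
plan(*standpose(.01));plan(*standpose(.0),'0')
E
```

```text
now [ 0.5776 -0.2326  0.0909] j [-0.025  0.646 -0.835  1.725 -1.12  -1.471] F [-0.2  0.3 -1. ] w 0.0438 t 10.97
 rot [-0.1 -0.1  0.1] rows 0.0 shift [ 0.0022 -0.     -0.0014] rows 0.1
now [ 0.5776 -0.2326  0.0909] j [-0.025  0.646 -0.835  1.725 -1.12  -1.471] F [-0.2  0.3 -1. ] w 0.0438 t 10.97
0 rot [-0.1 -0.1  0.1] rows 0.0 shift [-0.0069 -0.      0.0029] rows 0.2
```

carry_out(
  hand=[-0.2,-0.2,-0.2,-0.2,-0.2],
  translation=[
    [-0.0018,0,0.0008],
    [-0.0018,0,0.0008],
    [-0.0018,0,0.0008],
    [0,0,0],
    [0,0,0],
  ],
  dr=[
    [0,0,0],
    [0,0,0],
    [0,0,0],
    [0,0,0],
    [0,0,0],
  ],
)

```text
time_s: 11.38
position: [0.5777, -0.2326, 0.0852]
ee_rot: [3.139, -1.136, -1.397]
contact_force: [-0.4, 0.1, -0.7]
width: 0.0437
finger_force: 51.9
```

carry_out(
  hand=[-0.2,-0.2,-0.2],
  translation=[
    [-0.001,0,0.0004],
    [0,0,0],
    [0,0,0],
  ],
  dr=[
    [0,0,0],
    [0,0,0],
    [0,0,0],
  ],
)

```text
time_s: 11.63
position: [0.5777, -0.2327, 0.085]
ee_rot: [3.141, -1.138, -1.399]
contact_force: [-1.3, -0.4, 4.3]
width: 0.0442
finger_force: 52.1
```

carry_out(
  hand=[0.1,0.3,0.5,0.5,0.5],
  translation=[
    [0,0,0],
    [0,0,0],
    [0,0,0],
    [0,0,0],
    [0,0,0],
  ],
  dr=[
    [0,0,0],
    [0,0,0],
    [0,0,0],
    [0,0,0],
    [0,0,0],
  ],
)

```text
time_s: 12.05
position: [0.5776, -0.2323, 0.0837]
ee_rot: [3.138, -1.135, -1.396]
contact_force: [-0.6, 0.5, -0.5]
width: 0.0642
finger_force: 0.0
```

carry_out(
  hand=[0.5,0.5,0.5,0.5,0.5],
  translation=[
    [0,0,-0.02],
    [0,0,-0.03],
    [0,0,-0.03],
    [0,0,-0.03],
    [0,0,-0.03],
  ],
  dr=[
    [0,0,0],
    [0,0,0],
    [0,0,0],
    [0,0,0],
    [0,0,0],
  ],
)

```text
time_s: 12.47
position: [0.5555, -0.1062, 0.1433]
ee_rot: [3.137, -1.135, -1.396]
contact_force: [1.0, -0.1, -0.5]
width: 0.0642
finger_force: 0.0
```

```bash
cat > fk.py <<'E'
from h import *
from scipy.optimize import least_squares
import itertools
L=[json.loads(l) for l in open('log.txt')]+[[[1.5536,.3856,.0066,-.0005,-1.194,-.2586],[.17,.6009,.2552],[3.1394,-.0001,-.276]]]
J=np.array([l[0] for l in L]);P=np.array([l[1] for l in L]);E=[R.from_euler('xyz',l[2]) for l in L]
def rx(a):return R.from_rotvec([a,0,0])
def ry(a):return R.from_rotvec([0,a,0])
def rz(a):return R.from_rotvec([0,0,a])
def fk(q,t,s):
    t=np.reshape(t,(6,3));A=rz(q[0]);p=A.apply(t[0])
    for r,k in((ry(q[1]),1),(ry(-q[2]),2),(rx(s[0]*q[3]),3),(ry(-q[4]),4),(rx(s[1]*q[5]),5)):
        A=A*r;p=p+A.apply(t[k])
    return p,A
def fit():
    best=None
    for s in itertools.product((1,-1),(1,-1)):
        rel=[(fk(q,np.zeros(18),s)[1].inv()*e) for q,e in zip(J,E)]
        Rt=R.concatenate(rel).mean();er=max((Rt.inv()*r).magnitude() for r in rel)
        if best is None or er<best[0]: best=(er,s,Rt)
    er,s,Rt=best
    t0=np.array([[0,0,.2],[0,0,.35],[.3,0,0],[0,0,0],[0.1,0,0],[.1,-.0,0]]).ravel()
    f=lambda t:np.r_[np.concatenate([fk(q,t,s)[0]-p for q,p in zip(J,P)])/.001,(t-t0)*.3]
    r=least_squares(f,t0);print('rot err',er,s,'pos err',np.abs(r.fun[:-18]).max(),'mm');return r.x,s,Rt
def ik(p,Rt_,m,q0):
    t,s,Rt=m
    def g(q):
        a,A=fk(q,t,s);return np.r_[(a-p)/.01,((A*Rt).inv()*Rt_).as_rotvec()*10]
    lo=np.array([-3.14,-1.21,-1.07,-3.16,-2.99,-3.1]);hi=np.array([3.14,2.06,1.41,2.05,-.16,3.1])
    r=least_squares(g,np.clip(q0,lo+.01,hi-.01),bounds=(lo,hi));return r.x.round(2),r.cost
E
python3 - <<'E'
from fk import *
m=fit();print(m[0].reshape(6,3).round(3))
# second grasp
Gs=np.array([.5777,-.2327,.085])+.0175*standpose(0)[1].apply([0,0,1]);print('G',Gs)
q=get_obs()['joint_positions'];print(q.round(2))
for tilt in(0,25,40):
  z2=SY*np.cos(rad(tilt))-Z*np.sin(rad(tilt))
  for up in(1,-1):
    R2=frame(up*Z,z2);
    for back in(.0175,.12):
      b=min((ik(Gs-back*z2,R2,m,q0) for q0 in([-.3,.6,-.8,-1.7,-1.1,1.5],[-.6,.9,0,-2.5,-1.1,-1.5],[-.3,.6,-.5,-1.2,-1.5,2.5],[-.3,.6,-.5,1.2,-1.5,.5],[-.3,.6,-.5,-1.2,-1.5,-.5])),key=lambda r:r[1]);print(tilt,up,back,b)
E
```

```text
rot err 5.871397493606714e-05 (-1, -1) pos err 0.0268846804759304 mm
[[ 0.    -0.     0.161]
 [-0.    -0.     0.565]
 [ 0.361 -0.    -0.   ]
 [ 0.061 -0.08  -0.   ]
 [ 0.136 -0.08  -0.   ]
 [ 0.136  0.     0.   ]]
G [ 0.58037231 -0.24833364  0.07760418]
[ 0.34  0.55 -0.82  1.32 -1.18 -1.36]
0 1 0.0175 (array([-0.62,  1.14,  0.67, -1.14, -2.26, -2.52]), np.float64(9.109648636951626e-29))
0 1 0.12 (array([-0.72,  1.26,  0.99, -1.26, -2.42, -2.74]), np.float64(2.6381388378216357e-28))
0 -1 0.0175 (array([-0.62,  1.14,  0.67, -1.14, -2.26,  0.63]), np.float64(2.2510269189998013e-28))
0 -1 0.12 (array([-0.72,  1.26,  0.99, -1.26, -2.42,  0.41]), np.float64(1.8446557007340945e-28))
25 1 0.0175 (array([-0.55,  0.96,  0.53, -0.82, -1.94, -2.4 ]), np.float64(3.855711748663246e-29))
25 1 0.12 (array([-0.63,  1.03,  0.81, -0.85, -2.15, -2.52]), np.float64(8.304609920197761e-29))
25 -1 0.0175 (array([-0.55,  0.96,  0.53, -0.82, -1.94,  0.74]), np.float64(2.060359854505465e-28))
25 -1 0.12 (array([-0.63,  1.03,  0.81, -0.85, -2.15,  0.63]), np.float64(1.3959140236918685e-28))
40 1 0.0175 (array([-0.48,  0.85,  0.41, -0.66, -1.72, -2.38]), np.float64(2.3496345321524277e-30))
40 1 0.12 (array([-0.56,  0.88,  0.65, -0.66, -1.93, -2.46]), np.float64(3.6525338432501703e-26))
40 -1 0.0175 (array([-0.48,  0.85,  0.41, -0.66, -1.72,  0.76]), np.float64(3.05837675168693e-29))
40 -1 0.12 (array([-0.56,  0.88,  0.65, -0.66, -1.93,  0.68]), np.float64(9.84535387570755e-29))
```

```bash
cat >> h.py <<'E'
Gs=np.array([.5804,-.2483,.0776])
c30,s30=np.cos(rad(30)),np.sin(rad(30))
z2=SY*c30-Z*s30;R2=frame(-Z,z2)
TY=dirn(92.1);BAY=np.array([.5488,.2643,.004])
# placed: module B end toward TY, screen up
A2=np.c_[Z,np.cross(SY,Z),SY];B2=np.c_[TY,np.cross(-Z,TY),-Z];Q2=B2@A2.T
def placepose(P2,h):
    "TCP when seated + h; P2 = TCP at second grasp; module centre at stand = ST+[0,0,.054+.0015]"
    return BAY+[0,0,.013+h]+Q2@(P2-(ST+[0,0,.0555])),R.from_matrix(Q2)*R2
E
python3 - <<'E'
from fk import *
m=fit()
q=get_obs()['joint_positions']
Rn=R.from_euler('xyz',get_obs()['ee_rot']);H=np.array([.556,-.2,.34])
rv=(Rn.inv()*R2).as_rotvec();print('rv',np.degrees(rv).round(1))
# choose -ve way about y
k=np.linalg.norm(rv)
cur=plan([.556,-.106,.30],Rn);cur=plan(H,Rn,'',cur);cur=plan(H,R2,'',cur);B=Gs-.13*z2;cur=plan(B,R2,'',cur);P2=Gs-.019*z2;cur=plan(P2,R2,'',cur)
seq=[(np.array([.556,-.106,.30]),Rn),(H,Rn)]+[(H,Rn*R.from_rotvec(rv*f)) for f in(.2,.4,.6,.8,1)]+[(B,R2),(P2,R2),(P2+.15*Z,R2)]
Pp,Rp=placepose(P2,.0);M=np.array([.56,-.05,.3])
rv2=(R2.inv()*Rp).as_rotvec();print(np.degrees(rv2))
seq+=[(M,R2)]+[(M,R2*R.from_rotvec(rv2*f)) for f in(.33,.67,1)]+[(Pp+.15*Z,Rp),(Pp,Rp)]
for p,r in seq:
    q,c=ik(p,r,m,q);print(p.round(3),q,'%.0e'%c)
E
```

```text
rot err 5.871397493606714e-05 (-1, -1) pos err 0.0268846804759304 mm
rv [ 1.00e-01 -1.25e+02  1.00e-01]
now [ 0.5555 -0.1062  0.1433] j [ 0.336  0.551 -0.823  1.32  -1.176 -1.359] F [ 1.  -0.1 -0.5] w 0.0642 t 12.47
 rot [0. 0. 0.] rows 0.0 shift [ 0.142  -0.0003 -0.0662] rows 3.8
 rot [0. 0. 0.] rows 0.0 shift [0.0753 0.0161 0.0671] rows 2.5
 rot [ 1.00e-01 -1.25e+02  1.00e-01] rows 17.6 shift [0. 0. 0.] rows 0.0
 rot [0. 0. 0.] rows 0.0 shift [ 0.2531 -0.0159 -0.0436] rows 6.2
 rot [0. 0. 0.] rows 0.0 shift [0.    0.    0.111] rows 2.7
[ 2.18452627 89.85611776  8.15276303]
[ 0.556 -0.106  0.3  ] [ 0.38  0.33 -0.69  1.16 -1.31 -1.  ] 2e-28
[ 0.556 -0.2    0.34 ] [ 0.16  0.26 -0.69  1.31 -1.22 -0.9 ] 8e-28
[ 0.556 -0.2    0.34 ] [ 0.16  0.2  -0.46  0.82 -1.08 -0.45] 3e-28
[ 0.556 -0.2    0.34 ] [ 0.04  0.23 -0.13  0.28 -1.19  0.03] 1e-28
[ 0.556 -0.2    0.34 ] [-0.15  0.33  0.18 -0.17 -1.48  0.34] 6e-29
[ 0.556 -0.2    0.34 ] [-0.34  0.46  0.41 -0.54 -1.81  0.46] 1e-25
[ 0.556 -0.2    0.34 ] [-0.49  0.6   0.53 -0.91 -2.1   0.43] 2e-28
[ 0.599 -0.359  0.143] [-0.62  0.99  0.79 -0.79 -2.1   0.64] 9e-28
[ 0.583 -0.265  0.087] [-0.53  0.93  0.5  -0.77 -1.87  0.75] 4e-28
[ 0.583 -0.265  0.237] [-0.54  0.78  0.6  -0.84 -2.06  0.56] 2e-21
[ 0.56 -0.05  0.3 ] [-0.3   0.51  0.28 -0.93 -1.84  0.44] 4e-28
[ 0.56 -0.05  0.3 ] [-0.08  0.35  0.17 -0.51 -1.53  0.26] 2e-28
[ 0.56 -0.05  0.3 ] [ 0.2   0.26 -0.06  0.   -1.27 -0.12] 1e-26
[ 0.56 -0.05  0.3 ] [ 0.4   0.27 -0.32  0.52 -1.23 -0.61] 3e-25
[0.55  0.29  0.182] [ 0.88  0.58 -0.08  0.35 -1.33 -1.  ] 2e-25
[0.55  0.29  0.032] [ 0.88  0.74 -0.21  0.39 -1.06 -1.11] 1e-28
```

carry_out(
  hand=[0.5,0.5,0.5,0.5,0.5],
  translation=[
    [0.035,0,-0.017],
    [0.036,0,-0.017],
    [0.036,0,-0.016],
    [0.035,0,-0.016],
    [0,0,0],
  ],
  dr=[
    [0,0,0],
    [0,0,0],
    [0,0,0],
    [0,0,0],
    [0,0,0],
  ],
)

```text
time_s: 12.88
position: [0.5578, -0.1062, 0.3069]
ee_rot: [-3.112, -1.135, -1.425]
contact_force: [0.3, 0.5, 0.1]
width: 0.0646
finger_force: 0.0
```

carry_out(
  hand=[0.5,0.5,0.5,0.5,0.5],
  translation=[
    [0.025,0.005,0.022],
    [0.025,0.005,0.022],
    [0.025,0.006,0.023],
    [0,0,0],
    [0,0,0],
  ],
  dr=[
    [0,0,0],
    [0,0,0],
    [0,0,0],
    [0,-6.5,0],
    [0,-6.5,0],
  ],
)

```text
time_s: 13.3
position: [0.5547, -0.2029, 0.3384]
ee_rot: [3.137, -0.904, -1.397]
contact_force: [-0.2, -0.5, 0.7]
width: 0.0643
finger_force: 0.0
```

carry_out(
  hand=[0.5,0.5,0.5,0.5,0.5],
  translation=[
    [0,0,0],
    [0,0,0],
    [0,0,0],
    [0,0,0],
    [0,0,0],
  ],
  dr=[
    [0,-6.5,0],
    [0,-6.5,0],
    [0,-6.5,0],
    [0,-6.5,0],
    [0,-6.5,0],
  ],
)

```text
time_s: 13.72
position: [0.5562, -0.2001, 0.3396]
ee_rot: [-3.141, -0.336, -1.398]
contact_force: [0.4, -2.1, 0.7]
width: 0.0639
finger_force: 0.0
```

carry_out(
  hand=[0.5,0.5,0.5,0.5,0.5],
  translation=[
    [0,0,0],
    [0,0,0],
    [0,0,0],
    [0,0,0],
    [0,0,0],
  ],
  dr=[
    [0,-6.5,0],
    [0,-6.5,0],
    [0,-6.5,0],
    [0,-6.5,0],
    [0,-6.5,0],
  ],
)

```text
time_s: 14.13
position: [0.5566, -0.2007, 0.3401]
ee_rot: [-3.141, 0.231, -1.398]
contact_force: [0.6, -0.3, -0.6]
width: 0.064
finger_force: 0.0
```

carry_out(
  hand=[0.5,0.5,0.5,0.5,0.5],
  translation=[
    [0,0,0],
    [0,0,0],
    [0,0,0],
    [0,0,0],
    [0,0,0],
  ],
  dr=[
    [0,-6.5,0],
    [0,-6.5,0],
    [0,-6.5,0],
    [0,-6.5,0],
    [0,-6.5,0],
  ],
)

```text
time_s: 14.55
position: [0.5564, -0.2015, 0.3394]
ee_rot: [3.14, 0.798, -1.401]
contact_force: [0.2, 0.9, -0.4]
width: 0.0641
finger_force: 0.0
```

carry_out(
  hand=[0.5,0.5,0.5,0.5,0.5],
  translation=[
    [0,0,0],
    [0,0,0],
    [0,0,0],
    [0,0,0],
    [0,0,0],
  ],
  dr=[
    [0,-6.5,0],
    [0,-1.5,0],
    [0,0,0],
    [0,0,0],
    [0,0,0],
  ],
)

```text
time_s: 14.97
position: [0.5563, -0.2003, 0.3404]
ee_rot: [3.142, 0.929, -1.398]
contact_force: [0.0, -0.5, -1.0]
width: 0.0638
finger_force: 0.0
```

```bash
python3 - <<'E'
from h import *
cur=plan(Gs-.13*z2,R2)
t=snap('top');s=snap('side')
# where does the module stand? profiles of board top (z=.006+.108) along SY
for n,c in(('top',t),('side',s)):
  for z in(.1155,):
    T=cam_T(c);r=[]
    for y in np.arange(-.012,.0121,.001):
        uv=w2px(c,T,[ST+[0,0,z-.006]+a*SX+y*SY for a in np.linspace(-.02,.02,25)]).astype(np.float32)
        r.append('%d:%d/%d/%d'%(round(y*1e3),*cv2.remap(c['color'],uv[:,:1],uv[:,1:],1).reshape(-1,3).mean(0)))
    print(n,*r)
E
```

```text
now [ 0.5563 -0.2003  0.3404] j [-0.457  0.561  0.513 -0.807 -2.03   0.45 ] F [ 0.  -0.5 -1. ] w 0.0638 t 14.97
 rot [ 0.2 -6.7  0.1] rows 1.0 shift [ 0.2533 -0.0157 -0.0431] rows 6.2
top -12:42/48/41 -11:42/48/41 -10:41/48/41 -9:40/48/40 -8:40/47/40 -7:39/48/40 -6:40/48/41 -5:41/49/41 -4:42/50/43 -3:43/52/44 -2:43/52/44 -1:44/51/44 0:45/50/44 1:46/48/43 2:45/46/42 3:45/46/41 4:46/48/42 5:47/48/42 6:47/47/42 7:47/48/43 8:48/49/44 9:49/50/45 10:49/51/46 11:49/51/46 12:48/50/45
side -12:132/134/116 -11:144/145/126 -10:154/156/135 -9:162/163/142 -8:166/168/146 -7:169/170/148 -6:171/172/150 -5:174/175/153 -4:177/178/156 -3:181/182/159 -2:184/185/161 -1:185/186/162 0:185/187/162 1:185/187/161 2:184/188/160 3:185/189/161 4:186/191/162 5:187/192/163 6:188/193/163 7:188/193/164 8:188/193/164 9:187/193/164 10:188/193/164 11:188/193/164 12:188/193/164
```

```bash
python3 - <<'E'
from h import *
np.set_printoptions(precision=1,suppress=True)
s=snap('side');T=cam_T(s);a=s['color'].astype(int)
m=((a[...,1]>a[...,0]*1.2)&(a[...,1]>a[...,2]*1.15)).astype(np.uint8)
n,lab,st,cen=cv2.connectedComponentsWithStats(m)
for i in range(1,n):
    if st[i,4]>15: print(st[i],cen[i])
for th in(-20,-12,-6,0,6,12,20):
    t=rad(th);u=np.cos(t)*Z+np.sin(t)*SY
    print(th,w2px(s,T,[ST+[0,0,.0015]+.108*u+x*SX for x in(-.023,.023)]+[ST+.099*u,ST+.02*u]).tolist())
E
```

```text
[278 130  15  16 182] [285.  137.5]
[267 242  21  22 318] [276.6 252.3]
[313 276  25  27  91] [325.8 287.4]
-20 [[330.3492699516764, 296.82457865703805], [348.00863073540813, 278.86575286793357], [337.003346985422, 289.30091348105407], [319.88385543809306, 298.4577050395517]]
-12 [[323.7008872745058, 289.71184222672787], [341.4741122602858, 272.09343859823304], [331.0579448516155, 283.02006490226165], [318.8152351476709, 297.3016427126562]]
-6 [[318.54065285377527, 284.7055482193817], [336.371010482689, 267.36174938562783], [326.42582973385345, 278.6061227804729], [317.9784555840613, 296.47682608920513]]
0 [[313.32396896197605, 280.0622186351595], [331.18569277048266, 263.00379838125514], [321.7258042412482, 274.51631853860374], [317.1223776332988, 295.69886622571585]]
6 [[308.13217391593946, 275.8444984952028], [325.99880826848, 259.07721628881814], [317.0291146169769, 270.8045768972098], [316.2570721651581, 294.9766639264941]]
12 [[303.0423637541291, 272.1038241251895], [320.8874319250662, 255.6287445875754], [312.40399122413396, 267.5155579264608], [315.39264038316264, 294.3183580561097]]
20 [[296.5363345294295, 267.92517969626033], [314.31264115555587, 251.83406356325497], [306.4576984710188, 263.84665302874737], [314.25866321521687, 293.55245716549695]]
```

The module leans about 11° toward −SY in the slot, which matches the slot slack. I'll re-plan the second grasp for that lean.

```bash
cat >> h.py <<'E'
th=rad(11.3);up=np.cos(th)*Z-np.sin(th)*SY;nb=np.cos(th)*SY+np.sin(th)*Z
Mc=ST-.0093*SY+.0534*Z
Gs=Mc+.018*up
z2=SY*np.cos(rad(20))-Z*np.sin(rad(20));R2=frame(-Z,z2)
A2=np.c_[up,np.cross(nb,up),nb];Q2=B2@A2.T
def placepose(P2,h): return BAY+[0,0,.013+h]+Q2@(P2-Mc),R.from_matrix(Q2)*R2
E
python3 - <<'E'
from fk import *
m=fit();q=get_obs()['joint_positions']
B=Gs-.13*z2;P2=Gs-.019*z2;print(P2);cur=plan(B,R2);plan(P2,R2,'',cur)
Pp,Rp=placepose(P2,0)
for p,r in((B,R2),(P2,R2),(P2+.15*Z,R2),(np.array([.56,-.05,.3]),R2),(Pp+.15*Z,Rp),(Pp,Rp)):
    q,c=ik(p,r,m,q);print(p.round(3),q,'%.0e'%c)
E
```

```text
rot err 5.894696689997262e-05 (-1, -1) pos err 0.02797988399608209 mm
[ 0.58356945 -0.28084256  0.08354945]
now [ 0.5563 -0.1999  0.3408] j [-0.457  0.56   0.513 -0.808 -2.03   0.451] F [ 0.4 -0.6  0.2] w 0.0642 t 15.12
 rot [  0.2 -16.7   0.1] rows 2.4 shift [ 0.2706 -0.0133 -0.1023] rows 7.0
 rot [0. 0. 0.] rows 0.0 shift [ 0.    -0.     0.111] rows 2.7
[ 0.601 -0.384  0.122] [-0.68  1.11  0.94 -0.94 -2.26  0.56] 4e-28
[ 0.584 -0.281  0.084] [-0.58  1.01  0.6  -0.88 -2.04  0.72] 2e-29
[ 0.584 -0.281  0.234] [-0.6   0.85  0.68 -0.98 -2.19  0.51] 3e-22
[ 0.56 -0.05  0.3 ] [-0.35  0.56  0.29 -1.06 -1.94  0.46] 6e-28
[0.548 0.292 0.183] [ 0.89  0.58 -0.08  0.36 -1.35 -1.01] 4e-28
[0.548 0.292 0.033] [ 0.89  0.75 -0.21  0.4  -1.08 -1.12] 4e-29
```

carry_out(
  hand=[0.5,0.5,0.5,0.5,0.5],
  translation=[
    [0,0,0],
    [0,0,0],
    [0,0,0],
    [0,0,0],
    [0,0,-0.03],
  ],
  dr=[
    [0,-5.5,0],
    [0,-5.6,0],
    [0,-5.6,0],
    [0,0,0],
    [0,0,0],
  ],
)

```text
time_s: 15.53
position: [0.5606, -0.2251, 0.3479]
ee_rot: [3.123, 1.229, -1.414]
contact_force: [1.4, 0.9, 0.4]
width: 0.064
finger_force: 0.0
```

carry_out(
  hand=[0.5,0.5,0.5,0.5,0.5],
  translation=[
    [0.03,-0.002,-0.015],
    [0.038,-0.002,-0.014],
    [0.038,-0.002,-0.014],
    [0.038,-0.002,-0.014],
    [0.038,-0.002,-0.008],
  ],
  dr=[
    [0,0,0],
    [0,0,0],
    [0,0,0],
    [0,0,0],
    [0,0,0],
  ],
)

```text
time_s: 15.95
position: [0.5924, -0.3495, 0.2007]
ee_rot: [-3.141, 1.218, -1.398]
contact_force: [0.2, -0.9, 0.5]
width: 0.0644
finger_force: 0.0
```

carry_out(
  hand=[0.5,0.5,0.5,0.5],
  translation=[
    [0.038,-0.002,-0.007],
    [0.03,-0.001,0],
    [0.02,0,0],
    [0,0,0],
  ],
  dr=[
    [0,0,0],
    [0,0,0],
    [0,0,0],
    [0,0,0],
  ],
)

```text
time_s: 16.28
position: [0.6003, -0.3832, 0.1144]
ee_rot: [3.117, 1.228, -1.422]
contact_force: [-0.2, 0.9, -2.1]
width: 0.064
finger_force: 0.0
```

```bash
python3 - <<'E'
from h import *
P2=Gs-.019*z2;plan(P2,R2)
wsnap('w7.png');t=snap('top');s=snap('side')
w=cv2.imread('pics/w7.png')[:,:,::-1]
def crop(c,P,h,k):
    u,v=w2px(c,cam_T(c),[P])[0].astype(int);print(u,v);return cv2.resize(c['color'][v-h:v+h,u-h:u+h],(k,k),interpolation=cv2.INTER_CUBIC)
P=ST+[0,0,.06]
im=np.zeros((600,800,3),np.uint8);im[:300,:300]=crop(t,P,30,300);im[300:,:300]=crop(s,P,30,300);im[:375,300:]=cv2.resize(w,(500,375));cv2.imwrite('pics/c7.png',im[:,:,::-1])
E
```

```text
now [ 0.6003 -0.3832  0.1144] j [-0.674  1.119  0.943 -0.94  -2.261  0.557] F [-0.2  0.9 -2.1] w 0.064 t 16.28
 rot [ 0.3  0.4 -0.4] rows 0.1 shift [-0.0065 -0.0008  0.108 ] rows 2.6
361 216
319 285
```

View pics/c7.png

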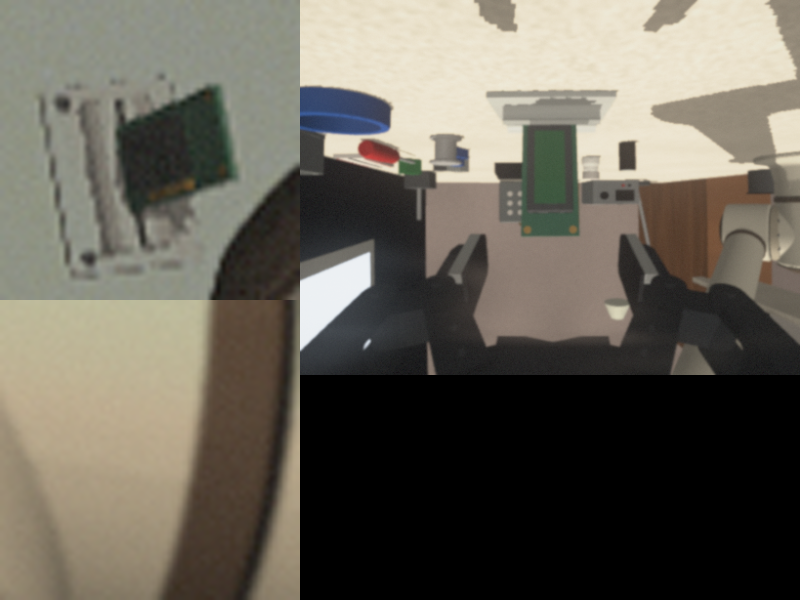

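The wrist view (camera underneath, so inverted) shows the module standing in the slot with its screen facing the hand: board end corners at (522,235) and (579,235), centred between the fingers. The top crop shows its top edge at (218,88)–(237,180), leaning toward −y. I'll refine the lean from this.

```bash
python3 - <<'E'
from h import *
from scipy.optimize import least_squares
t=read_camera('top');Tt=cam_T(t);w,Tw=load('w7')
ot=np.array([(218,88),(237,180)])/5+[331,186]          # +x end, -x end of the upper edge
ow=np.array([(227.3,240.6),(285.7,240.6),(228.3,128),(283.6,128)])
def pts(p,ds):
    x,y,l,ya=p;sx=dirn(9.7+ya);sy=np.cross(Z,sx);u=np.cos(l)*Z-np.sin(l)*sy
    b=ST+[0,0,.0004]+x*sx+y*sy
    return [b+.108*u+.023*sx,b+.108*u-.023*sx],u,b,sx
def f(p,full=True):
    P,u,b,sx=pts(p,0)
    W=[P[0],P[1]]
    return np.r_[(w2px(t,Tt,P)-ot).ravel(),(w2px(w,Tw,W)-ow[:2]).ravel()*.5,(p-np.array([0,.0013,.197,0]))/[.005,.001,.2,5]]
r=least_squares(f,[0,.001,.197,0],x_scale=[.01,.01,.1,5]);print(r.x,np.degrees(r.x[2]),r.fun.round(1))
# x order check
print(w2px(w,Tw,pts(r.x,0)[0]),w2px(t,Tt,pts(r.x,0)[0]),ot)
E
```

```text
[2.63182241e-04 1.53329796e-03 2.26805760e-01 3.47237553e-01] 12.995012834382738 [ 0.  -0.6  0.  -0.  -0.2  0.8  0.6  0.7  0.1  0.2  0.1  0.1]
[[226.87908487 242.27718792]
 [286.9195678  241.90152613]] [[374.6427842  203.00927451]
 [378.44993772 221.97281897]] [[374.6 203.6]
 [378.4 222. ]]
```

```bash
cat >> h.py <<'E'
th=rad(13);up=np.cos(th)*Z-np.sin(th)*SY;nb=np.cos(th)*SY+np.sin(th)*Z
Mc=ST-.0106*SY+.053*Z
Gs=Mc+.018*up
A2=np.c_[up,np.cross(nb,up),nb];Q2=B2@A2.T
E
python3 - <<'E'
from h import *
plan(Gs-.019*z2,R2)
E
```

```text
now [ 0.6018 -0.3835  0.1234] j [-0.674  1.108  0.947 -0.942 -2.263  0.557] F [0.4 0.  0.8] w 0.0643 t 16.48
 rot [ 0.2 -0.2  0.2] rows 0.0 shift [0.0029 0.0007 0.11  ] rows 2.7
```

carry_out(
  hand=[0.5,0.5,0.5,0.5,0.5],
  translation=[
    [0.003,0.001,0.025],
    [0,0,0.025],
    [0,0,0.025],
    [0,0,0.02],
    [0,0,0.01],
  ],
  dr=[
    [0,0,0],
    [0,0,0],
    [0,0,0],
    [0,0,0],
    [0,0,0],
  ],
)

```text
time_s: 16.9
position: [0.5837, -0.2849, 0.0846]
ee_rot: [-3.136, 1.221, -1.392]
contact_force: [0.1, -0.5, -1.4]
width: 0.064
finger_force: 0.0
```

carry_out(
  hand=[0.5,0.5,0.5],
  translation=[
    [0,0,0.005],
    [0,0,0],
    [0,0,0],
  ],
  dr=[
    [0,0,0],
    [0,0,0],
    [0,0,0],
  ],
)

```text
time_s: 17.15
position: [0.583, -0.2835, 0.082]
ee_rot: [-3.137, 1.221, -1.395]
contact_force: [-0.1, 0.6, -0.1]
width: 0.0643
finger_force: 0.0
```

```bash
python3 - <<'E'
from h import *
plan(Gs-.019*z2,R2)
E
```

```text
now [ 0.583  -0.2835  0.082 ] j [-0.583  1.018  0.606 -0.875 -2.04   0.727] F [-0.1  0.6 -0.1] w 0.0643 t 17.15
 rot [ 0.1 -0.1  0.1] rows 0.0 shift [-0.0012 -0.001   0.0003] rows 0.0
```

Close the grip, then lift straight up. World up is (−0.94, 0, −0.34) in tool axes.

carry_out(
  hand=[-0.2,-0.2,-0.2,-0.2,-0.2],
  translation=[
    [0,0,0],
    [0,0,0],
    [0,0,0],
    [0,0,0],
    [0,0,0],
  ],
  dr=[
    [0,0,0],
    [0,0,0],
    [0,0,0],
    [0,0,0],
    [0,0,0],
  ],
  squeeze=50,
)

```text
time_s: 17.57
position: [0.5824, -0.2837, 0.0809]
ee_rot: [-3.141, 1.224, -1.399]
contact_force: [1.9, -1.3, 4.7]
width: 0.0436
finger_force: 50.2
```

```bash
python3 - <<'E'
from h import *
plan(Gs-.019*z2,R2)
E
```

```text
now [ 0.5824 -0.2837  0.0809] j [-0.584  1.021  0.606 -0.875 -2.041  0.727] F [ 1.9 -1.3  4.7] w 0.0436 t 17.57
 rot [0.1 0.1 0.1] rows 0.0 shift [-0.0023 -0.0016  0.    ] rows 0.1
```

carry_out(
  hand=[-0.2,-0.2,-0.2,-0.2,-0.2],
  translation=[
    [-0.005,0,-0.002],
    [-0.009,0,-0.003],
    [-0.009,0,-0.003],
    [-0.019,0,-0.007],
    [-0.028,0,-0.01],
  ],
  dr=[
    [0,0,0],
    [0,0,0],
    [0,0,0],
    [0,0,0],
    [0,0,0],
  ],
)

```text
time_s: 17.98
position: [0.5817, -0.2819, 0.1526]
ee_rot: [3.124, 1.228, -1.416]
contact_force: [0.0, -0.3, -0.7]
width: 0.0436
finger_force: 50.6
```

carry_out(
  hand=[-0.2,-0.2,-0.2,-0.2,-0.2],
  translation=[
    [-0.037,0,-0.014],
    [-0.037,0,-0.014],
    [-0.037,0,-0.014],
    [-0.019,0,-0.007],
    [0,0,0],
  ],
  dr=[
    [0,0,0],
    [0,0,0],
    [0,0,0],
    [0,0,0],
    [0,0,0],
  ],
)

```text
time_s: 18.4
position: [0.583, -0.2853, 0.3011]
ee_rot: [-3.116, 1.213, -1.375]
contact_force: [-0.3, 0.6, -0.2]
width: 0.0435
finger_force: 50.6
```

```bash
python3 - <<'E'
from fk import *
P2=np.array([.583,-.2835,.0815])
m=fit();q=get_obs()['joint_positions']
Pp,Rp=placepose(P2,.06);print(Pp)
M=np.array([.55,-.02,.30])
Rn=R.from_euler('xyz',get_obs()['ee_rot'])
cur=plan(M,Rn,'to M');cur=plan(M,Rp,'turn',cur);plan(Pp+.1*Z,Rp,'over',cur)
wsnap('w8.png')
w,Tw=load('w8');a=w['color'].astype(int);g=(a[...,1]>a[...,0]*1.2)&(a[...,1]>a[...,2]*1.15)
n,l,st,ce=cv2.connectedComponentsWithStats(g.astype(np.uint8));print(st[st[:,4]>200],ce[st[:,4]>200])
E
```

```text
rot err 5.945954922046966e-05 (-1, -1) pos err 0.028280710035771817 mm
[0.54680193 0.29125316 0.09396394]
now [ 0.583  -0.2853  0.3011] j [-0.613  0.801  0.757 -1.053 -2.27   0.395] F [-0.3  0.6 -0.2] w 0.0435 t 18.4
to M rot [0. 0. 0.] rows 0.0 shift [-0.0924 -0.0129  0.2506] rows 6.4
turn rot [  2.2 102.4   8.6] rows 14.5 shift [0. 0. 0.] rows 0.0
over rot [0. 0. 0.] rows 0.0 shift [-0.3187 -0.0082 -0.0805] rows 7.9
[[     0      0    512    384 182500]
 [    81     47     26     25    479]
 [   212    125     98    217   6713]
 [   230    158     58    132   6899]] [[255.75200548 188.37246575]
 [ 93.39039666  58.99791232]
 [258.44540444 251.68121555]
 [257.28917234 224.72923612]]
```

carry_out(
  hand=[-0.2,-0.2,-0.2,-0.2,-0.2],
  translation=[
    [-0.013,-0.002,0.036],
    [-0.013,-0.002,0.036],
    [-0.013,-0.002,0.036],
    [-0.013,-0.002,0.036],
    [-0.013,-0.002,0.036],
  ],
  dr=[
    [0,0,0],
    [0,0,0],
    [0,0,0],
    [0,0,0],
    [0,0,0],
  ],
)

```text
time_s: 18.87
position: [0.559, -0.0923, 0.2916]
ee_rot: [3.128, 1.225, -1.412]
contact_force: [1.1, 0.7, -1.0]
width: 0.0433
finger_force: 50.6
```

carry_out(
  hand=[-0.2,-0.2,-0.2,-0.2,-0.2],
  translation=[
    [-0.013,-0.002,0.036],
    [-0.013,-0.002,0.034],
    [0,0,0],
    [0,0,0],
    [0,0,0],
  ],
  dr=[
    [0,0,0],
    [0,0,0],
    [0.1,6.4,0.5],
    [0.1,6.4,0.5],
    [0.1,6.4,0.5],
  ],
)

```text
time_s: 19.28
position: [0.5506, -0.0199, 0.2924]
ee_rot: [3.103, 0.884, -1.446]
contact_force: [-1.4, 0.8, -1.6]
width: 0.0434
finger_force: 51.2
```

carry_out(
  hand=[-0.2,-0.2,-0.2,-0.2,-0.2],
  translation=[
    [0,0,0],
    [0,0,0],
    [0,0,0],
    [0,0,0],
    [0,0,0],
  ],
  dr=[
    [0.1,6.4,0.5],
    [0.1,6.4,0.5],
    [0.1,6.4,0.5],
    [0.1,6.4,0.5],
    [0.1,6.4,0.5],
  ],
)

```text
time_s: 19.7
position: [0.5508, -0.02, 0.2933]
ee_rot: [3.1, 0.323, -1.47]
contact_force: [-0.5, 0.1, -1.9]
width: 0.043
finger_force: 51.1
```

carry_out(
  hand=[-0.2,-0.2,-0.2,-0.2,-0.2],
  translation=[
    [0,0,0],
    [0,0,0],
    [0,0,0],
    [0,0,0],
    [0,0,0],
  ],
  dr=[
    [0.1,6.4,0.5],
    [0.1,6.4,0.5],
    [0.1,6.4,0.5],
    [0.1,6.4,0.5],
    [0.1,6.4,0.5],
  ],
)

```text
time_s: 20.12
position: [0.5506, -0.0195, 0.2933]
ee_rot: [3.108, -0.237, -1.491]
contact_force: [0.4, -1.1, -1.0]
width: 0.0429
finger_force: 51.0
```

carry_out(
  hand=[-0.2,-0.2,-0.2,-0.2,-0.2],
  translation=[
    [0,0,0],
    [0,0,0],
    [0,0,0],
    [0,0,0],
    [0,0,0],
  ],
  dr=[
    [0.1,6.4,0.5],
    [0.1,6.4,0.5],
    [0.1,6.4,0.6],
    [0,0,0],
    [0,0,0],
  ],
)

```text
time_s: 20.53
position: [0.5501, -0.0195, 0.2916]
ee_rot: [3.116, -0.567, -1.508]
contact_force: [0.6, 0.8, -0.2]
width: 0.0434
finger_force: 50.9
```

```bash
python3 - <<'E'
from h import *
P2=np.array([.5826,-.2837,.0812])
Pp,Rp=placepose(P2,.06);plan(Pp+.06*Z,Rp,'over')
E
```

```text
now [ 0.5501 -0.0195  0.2916] j [ 0.476  0.28  -0.346  0.529 -1.266 -0.666] F [ 0.6  0.8 -0.2] w 0.0434 t 20.53
over rot [0.7 0.5 1.3] rows 0.2 shift [-0.3351 -0.0076 -0.0538] rows 8.2
```

carry_out(
  hand=[-0.2,-0.2,-0.2,-0.2,-0.2],
  translation=[
    [-0.037,-0.001,-0.006],
    [-0.037,-0.001,-0.006],
    [-0.037,-0.001,-0.006],
    [-0.037,-0.001,-0.006],
    [-0.037,-0.001,-0.006],
  ],
  dr=[
    [0.7,0.5,1.3],
    [0,0,0],
    [0,0,0],
    [0,0,0],
    [0,0,0],
  ],
)

```text
time_s: 20.95
position: [0.5501, 0.1526, 0.2181]
ee_rot: [-3.134, -0.573, -1.542]
contact_force: [0.7, 0.0, -1.1]
width: 0.043
finger_force: 51.0
```

carry_out(
  hand=[-0.2,-0.2,-0.2,-0.2,-0.2],
  translation=[
    [-0.037,-0.001,-0.006],
    [-0.037,-0.001,-0.006],
    [-0.037,0,-0.006],
    [-0.039,0,-0.006],
    [0,0,0],
  ],
  dr=[
    [0,0,0],
    [0,0,0],
    [0,0,0],
    [0,0,0],
    [0,0,0],
  ],
)

```text
time_s: 21.37
position: [0.5476, 0.2955, 0.1528]
ee_rot: [-3.137, -0.574, -1.535]
contact_force: [0.2, -1.6, -1.6]
width: 0.0433
finger_force: 50.9
```

carry_out(
  hand=[-0.2,-0.2],
  translation=[
    [0,0,0],
    [0,0,0],
  ],
  dr=[
    [0,0,0],
    [0,0,0],
  ],
)

```text
time_s: 21.53
position: [0.5479, 0.2901, 0.1569]
ee_rot: [-3.135, -0.575, -1.541]
contact_force: [-0.1, -0.1, -0.3]
width: 0.0435
finger_force: 51.0
```

```bash
python3 - <<'E'
from h import *
np.set_printoptions(precision=4,suppress=True)
P2=np.array([.5826,-.2837,.0812])
Pp,Rp=placepose(P2,.03);plan(Pp,Rp,'30');plan(placepose(P2,0)[0],Rp,'seated')
wsnap('w9.png')
# fit lean in hand: board corners seen by the wrist camera
w,T=load('w9');a=w['color'].astype(int);g=((a[...,1]>a[...,0]*1.2)&(a[...,1]>a[...,2]*1.15)).astype(np.uint8)
g[250:]=0
ys,xs=np.nonzero(g)
for y in range(ys.min(),ys.max(),12):
    r=xs[ys==y]
    if len(r): print(y,r.min(),r.max(),len(r))
o=get_obs();Rr=R.from_euler('xyz',o['ee_rot'])
Mr=Rp.inv() # module frame rel. to hand
B=BAY+[0,0,.013]-placepose(P2,0)[0]
for dl in(-5,0,5):
    rot=R.from_rotvec(np.array([0,1,0])*rad(dl))
    gp=np.array([0,0,.019])
    C=[o['position']+Rr.apply(rot.apply(Rp.inv().apply(B+s*.054*TY+k*.023*np.cross(TY,Z)+[0,0,-.002*0])-gp)+gp) for s in(1,-1) for k in(-1,1)]
    print(dl,w2px(w,T,C).round(0).tolist(),[round(c[2],3) for c in C])
E
```

```text
now [0.5479 0.2901 0.1569] j [ 0.895  0.616 -0.111  0.378 -1.317 -1.048] F [-0.1 -0.1 -0.3] w 0.0435 t 21.53
30 rot [-0.1  0.1 -0.3] rows 0.1 shift [-0.0513  0.0014  0.0773] rows 2.2
now [0.5479 0.2901 0.1569] j [ 0.895  0.616 -0.111  0.378 -1.317 -1.048] F [-0.1 -0.1 -0.3] w 0.0435 t 21.53
seated rot [-0.1  0.1 -0.3] rows 0.1 shift [-0.0676  0.0014  0.1024] rows 3.0
102 7 8 2
114 0 23 24
126 0 296 98
138 0 297 115
150 17 298 22
162 212 299 65
174 210 301 69
186 210 302 70
198 210 303 70
210 210 304 72
222 210 305 72
234 210 305 73
246 213 304 67
-5 [[308.0, 342.0], [204.0, 341.0], [298.0, 128.0], [215.0, 128.0]] [np.float64(0.144), np.float64(0.144), np.float64(0.134), np.float64(0.134)]
0 [[307.0, 340.0], [205.0, 340.0], [300.0, 122.0], [214.0, 122.0]] [np.float64(0.14), np.float64(0.141), np.float64(0.14), np.float64(0.14)]
5 [[306.0, 339.0], [206.0, 338.0], [301.0, 117.0], [212.0, 117.0]] [np.float64(0.137), np.float64(0.137), np.float64(0.146), np.float64(0.146)]
```

```bash
python3 - <<'E'
from h import *
w,T=load('w9');a=w['color'].astype(int)
for y in range(112,134): print(y,a[y,225:290].mean(0).round().astype(int), a[y,285:295].mean(0).round().astype(int))
E
```

```text
112 [218 224 211] [218 224 213]
113 [218 224 211] [218 224 214]
114 [218 224 211] [218 224 213]
115 [218 224 211] [218 224 213]
116 [218 224 212] [218 224 212]
117 [218 224 211] [218 224 211]
118 [218 224 211] [218 224 210]
119 [218 224 211] [218 224 209]
120 [218 224 210] [218 224 208]
121 [218 224 210] [217 223 207]
122 [215 222 206] [207 217 196]
123 [203 213 194] [176 193 170]
124 [173 191 169] [133 160 135]
125 [137 163 138] [112 143 115]
126 [113 145 118] [125 143 109]
127 [106 139 110] [152 149 107]
128 [108 139 109] [175 156 105]
129 [110 139 109] [188 159 104]
130 [111 140 108] [196 162 104]
131 [112 140 108] [199 162 103]
132 [113 140 108] [200 164 103]
133 [112 140 108] [198 162 103]
```

carry_out(
  hand=[-0.2,-0.2,-0.2,-0.2,-0.2],
  translation=[
    [-0.017,0.001,0.026],
    [-0.017,0,0.026],
    [-0.017,0,0.025],
    [0,0,0],
    [0,0,0],
  ],
  dr=[
    [0,1,0],
    [0,0.5,0],
    [0,0,0],
    [0,0,0],
    [0,0,0],
  ],
)

```text
time_s: 22.0
position: [0.5473, 0.2883, 0.0648]
ee_rot: [-3.136, -0.604, -1.541]
contact_force: [1.4, 0.4, -0.7]
width: 0.0433
finger_force: 51.1
```

carry_out(
  hand=[-0.2,-0.2,-0.2,-0.2,-0.2],
  translation=[
    [-0.005,0,0.008],
    [-0.004,0,0.006],
    [-0.003,0,0.004],
    [0,0,0],
    [0,0,0],
  ],
  dr=[
    [0,0,0],
    [0,0,0],
    [0,0,0],
    [0,0,0],
    [0,0,0],
  ],
)

```text
time_s: 22.42
position: [0.5475, 0.2898, 0.0433]
ee_rot: [-3.134, -0.602, -1.541]
contact_force: [-0.5, -0.1, -1.2]
width: 0.0431
finger_force: 51.1
```

```bash
python3 - <<'E'
from h import *
P2=np.array([.5826,-.2837,.0812])
Pp,Rp=placepose(P2,.0);plan(Pp,R.from_euler('xyz',get_obs()['ee_rot']),'seated');print(Pp)
E
```

```text
now [0.5475 0.2898 0.0433] j [ 0.897  0.752 -0.199  0.423 -1.134 -1.147] F [-0.5 -0.1 -1.2] w 0.0431 t 22.42
seated rot [0. 0. 0.] rows 0.0 shift [-0.0062  0.0011  0.0069] rows 0.2
[0.54638388 0.29097453 0.03415784]
```

carry_out(
  hand=[-0.2,-0.2,-0.2,-0.2,-0.2],
  translation=[
    [-0.0017,0,0.0025],
    [-0.0017,0,0.0025],
    [-0.0011,0,0.0016],
    [0,0,0],
    [0,0,0],
  ],
  dr=[
    [0,0,0],
    [0,0,0],
    [0,0,0],
    [0,0,0],
    [0,0,0],
  ],
)

```text
time_s: 22.83
position: [0.5476, 0.29, 0.0365]
ee_rot: [-3.133, -0.603, -1.54]
contact_force: [-1.9, 0.5, 4.6]
width: 0.0433
finger_force: 51.7
```

carry_out(
  hand=[-0.2,-0.2,-0.2,-0.2],
  translation=[
    [-0.0006,0,0.0008],
    [-0.0006,0,0.0008],
    [0,0,0],
    [0,0,0],
  ],
  dr=[
    [0,0,0],
    [0,0,0],
    [0,0,0],
    [0,0,0],
  ],
)

```text
time_s: 23.17
position: [0.5476, 0.29, 0.0364]
ee_rot: [-3.132, -0.605, -1.541]
contact_force: [-3.9, 0.9, 11.0]
width: 0.0433
finger_force: 52.5
```

```bash
python3 - <<'E'
from h import *
o=wsnap('w10.png');w,T=load('w10');a=w['color'].astype(int)
g=((a[...,1]>a[...,0]*1.15)&(a[...,1]>a[...,2]*1.1)).astype(np.uint8)
for y in range(110,136,1):
    r=np.nonzero(g[y,190:320])[0]; print(y,len(r),(r.min()+190,r.max()+190) if len(r) else '',end=' | ')
Rr=R.from_euler('xyz',o['ee_rot'])
gp=o['position']+Rr.apply([0,0,.019])
print()
print('grip pt',gp,o['moment'])
print([w2px(w,T,gp+d).round(1).tolist()[0] for d in (-.072*TY+.002*Z, -.072*TY+.002*Z-.003*Z,-.072*TY+.002*Z+.003*Z)])
E
```

```text
110 0  | 111 0  | 112 0  | 113 1 (np.int64(261), np.int64(261)) | 114 1 (np.int64(277), np.int64(277)) | 115 0  | 116 0  | 117 0  | 118 0  | 119 0  | 120 0  | 121 0  | 122 2 (np.int64(290), np.int64(292)) | 123 37 (np.int64(256), np.int64(297)) | 124 65 (np.int64(229), np.int64(297)) | 125 87 (np.int64(212), np.int64(298)) | 126 85 (np.int64(211), np.int64(298)) | 127 81 (np.int64(211), np.int64(298)) | 128 78 (np.int64(211), np.int64(298)) | 129 71 (np.int64(210), np.int64(298)) | 130 68 (np.int64(210), np.int64(298)) | 131 65 (np.int64(210), np.int64(298)) | 132 64 (np.int64(210), np.int64(298)) | 133 63 (np.int64(210), np.int64(298)) | 134 65 (np.int64(210), np.int64(299)) | 135 65 (np.int64(211), np.int64(299)) | 
grip pt [0.54811672 0.27924065 0.02078354] [-0.45448109  0.95058167 -0.67122702]
[[259.4, 119.8], [259.4, 122.6], [259.4, 116.9]]
```

carry_out(
  hand=[0.15,0.15,0.3,0.5,0.5],
  translation=[
    [0,0,0],
    [0,0,0],
    [0,0,0],
    [0,0,0],
    [0,0,0],
  ],
  dr=[
    [0,0,0],
    [0,0,0],
    [0,0,0],
    [0,0,0],
    [0,0,0],
  ],
)

```text
time_s: 23.63
position: [0.5473, 0.2896, 0.0326]
ee_rot: [-3.135, -0.603, -1.54]
contact_force: [-0.0, 0.5, -0.2]
width: 0.064
finger_force: 0.0
```

carry_out(
  hand=[0.5,0.5,0.5,0.5,0.5],
  translation=[
    [0,0,-0.01],
    [0,0,-0.03],
    [0,0,-0.035],
    [0,0,-0.035],
    [0,0,-0.035],
  ],
  dr=[
    [0,0,0],
    [0,0,0],
    [0,0,0],
    [0,0,0],
    [0,0,0],
  ],
)

```text
time_s: 24.05
position: [0.5436, 0.3729, 0.1545]
ee_rot: [-3.134, -0.602, -1.54]
contact_force: [1.1, 1.4, -0.5]
width: 0.0644
finger_force: 0.0
```

carry_out(
  hand=[0.5,0.5,0.5],
  translation=[
    [0,0,-0.03],
    [0,0,0],
    [0,0,0],
  ],
  dr=[
    [0,0,0],
    [0,0,0],
    [0,0,0],
  ],
)

```text
time_s: 24.3
position: [0.5432, 0.3907, 0.1791]
ee_rot: [-3.131, -0.598, -1.541]
contact_force: [0.3, -0.8, -0.7]
width: 0.0638
finger_force: 0.0
```

```bash
python3 - <<'E'
from h import *
np.set_printoptions(precision=4,suppress=True)
o=wsnap('w11.png');w,T=load('w11');a=w['color'].astype(int)
g=((a[...,1]>a[...,0]*1.15)&(a[...,1]>a[...,2]*1.1)).astype(np.uint8)
g=cv2.morphologyEx(g,cv2.MORPH_OPEN,np.ones((3,3),np.uint8))
n,l,st,ce=cv2.connectedComponentsWithStats(g)
for i in range(1,n):
    if st[i,4]>100:
        r=cv2.minAreaRect(np.argwhere(l==i)[:,::-1].astype(np.float32));b=cv2.boxPoints(r)
        print(st[i],b.round().tolist());print(px2w(w,T,b,.019)[:,:2])
# heat sink: refine from w1
c,T=load('w1');a=c['color']
print(px2w(c,T,[(130,168)],.03))
# expected module outline
print([ (BAY+s*.054*TY+k*.023*np.cross(TY,Z))[:2].round(3).tolist() for s in(1,-1) for k in(1,-1)])
print(o['position'],o['ee_rot'],o['joint_positions'],o['time_s'])
E
```

```text
[ 29  44  40  42 896] [[26.0, 56.0], [47.0, 42.0], [70.0, 75.0], [49.0, 89.0]]
[[0.8337 0.1432]
 [0.8115 0.123 ]
 [0.7696 0.1725]
 [0.7907 0.1911]]
[ 234  105   52  103 2234] [[233.0, 105.0], [283.0, 104.0], [285.0, 206.0], [235.0, 207.0]]
[[0.5788 0.2096]
 [0.5256 0.2069]
 [0.5225 0.3181]
 [0.5703 0.3206]]
[ 245  120   28   58 1479] [[245.0, 120.0], [271.0, 120.0], [272.0, 177.0], [246.0, 178.0]]
[[0.5659 0.2273]
 [0.5387 0.2256]
 [0.5356 0.2889]
 [0.5612 0.2904]]
[[0.6921 0.0962 0.03  ]]
[[0.57, 0.319], [0.524, 0.317], [0.574, 0.211], [0.528, 0.209]]
[0.5432 0.3907 0.1791] [-3.1313 -0.5981 -1.5408] [ 0.9919  0.7056  0.1275  0.3377 -1.5011 -1.0707] 24.3
```

```bash
cat >> h.py <<'E'
def down(psi): return frame(dirn(psi),-Z)
E
python3 - <<'E'
from h import *
cur=plan([.543,.39,.22],down(-69),'turn');plan([.68,.134,.2],down(-69),'go',cur)
w,T=load('w11');a=w['color'].astype(int)
g=((a[...,1]>a[...,0]*1.15)&(a[...,1]>a[...,2]*1.1)).astype(np.uint8)
g=cv2.morphologyEx(g,cv2.MORPH_OPEN,np.ones((3,3),np.uint8))
E_=[]
for y in(106,110,120,150,180,200,204): r=np.nonzero(g[y,225:295])[0]+225;print(y,r.min(),r.max(),px2w(w,T,[(r.min()-.5,y),(r.max()+.5,y)],.019)[:,:2].round(4).tolist())
c=np.nonzero(g[:,240])[0];print(c.min(),c.max())
c=np.nonzero(g[:,276])[0];print(c.min(),c.max())
E
```

```text
now [0.5427 0.3892 0.1774] j [ 0.991  0.707  0.124  0.337 -1.501 -1.071] F [ 0.9 -0.2  0.4] w 0.0638 t 24.35
turn rot [  5.4 -34.2 -18.5] rows 5.5 shift [-0.0007 -0.0006 -0.0426] rows 1.0
go rot [0. 0. 0.] rows 0.0 shift [ 0.2881 -0.0362  0.02  ] rows 7.0
106 235 277 [[0.5774, 0.2105], [0.5318, 0.2091]]
110 244 269 [[0.5676, 0.215], [0.5402, 0.2142]]
120 234 280 [[0.5774, 0.2272], [0.5284, 0.2257]]
150 235 282 [[0.5743, 0.2613], [0.5259, 0.2597]]
180 235 283 [[0.5724, 0.2932], [0.5245, 0.2917]]
200 235 285 [[0.5712, 0.3135], [0.5223, 0.3119]]
204 235 284 [[0.571, 0.3175], [0.5232, 0.3159]]
114 206
104 205
```

The module lies flat: its apparent width is constant and its length is 108 mm, right at the bay centre. Now the heat sink.

carry_out(
  hand=[0.3,0.3,0.3,0.3,0.3],
  translation=[
    [0,0,-0.035],
    [0,0,-0.01],
    [0,0,0],
    [0,0,0],
    [0,0,0],
  ],
  dr=[
    [0,0,0],
    [0.9,-5.7,-3.1],
    [0.9,-5.7,-3.1],
    [0.9,-5.7,-3.1],
    [0.9,-5.7,-3.1],
  ],
)

```text
time_s: 24.77
position: [0.5413, 0.4137, 0.2131]
ee_rot: [3.119, -0.198, -1.307]
contact_force: [0.8, -0.6, 0.3]
width: 0.0558
finger_force: 0.0
```

carry_out(
  hand=[0.3,0.3,0.3,0.3,0.3],
  translation=[
    [0,0,0],
    [0,0,0],
    [0.036,-0.004,0],
    [0.036,-0.004,0],
    [0.036,-0.004,0],
  ],
  dr=[
    [0.9,-5.7,-3.1],
    [0.9,-5.7,-3.0],
    [0,0,0],
    [0,0,0],
    [0,0,0],
  ],
)

```text
time_s: 25.18
position: [0.5913, 0.3153, 0.213]
ee_rot: [3.138, -0.001, -1.205]
contact_force: [0.7, -0.1, 0.2]
width: 0.0558
finger_force: 0.0
```

carry_out(
  hand=[0.3,0.3,0.3,0.3,0.3],
  translation=[
    [0.036,-0.005,0],
    [0.036,-0.005,0],
    [0.036,-0.005,0],
    [0.036,-0.005,0],
    [0.036,-0.005,0],
  ],
  dr=[
    [0,0,0],
    [0,0,0],
    [0,0,0],
    [0,0,0],
    [0,0,0],
  ],
)

```text
time_s: 25.6
position: [0.6791, 0.1558, 0.2126]
ee_rot: [3.137, -0.0, -1.206]
contact_force: [1.3, 1.3, -0.5]
width: 0.0554
finger_force: 0.0
```

carry_out(
  hand=[0.3,0.3,0.3],
  translation=[
    [0,0,0],
    [0,0,0],
    [0,0,0],
  ],
  dr=[
    [0,0,0],
    [0,0,0],
    [0,0,0],
  ],
)

```text
time_s: 25.85
position: [0.6788, 0.1577, 0.2129]
ee_rot: [3.138, -0.0, -1.207]
contact_force: [-0.2, -0.2, 0.1]
width: 0.0556
finger_force: 0.0
```

```bash
python3 - <<'E'
from h import *
np.set_printoptions(precision=4,suppress=True)
plan([.6935,.097,.15],down(-69))
o=wsnap('w12.png');w,T=load('w12')
print(w2px(w,T,[[.693,.097,.03],[.689,.004,.028],[.797,.153,.03]]))
g=cv2.cvtColor(w['color'],cv2.COLOR_RGB2GRAY)
u,v=w2px(w,T,[[.693,.097,.03]])[0].astype(int)
p=cv2.resize(g[v-38:v+38,u-38:u+38],(38,38),interpolation=cv2.INTER_AREA)
for r in p: print(''.join(' .:-=+*#%@'[9-int(x)*10//256] for x in r for _ in(0,1)))
E
```

```text
now [0.6788 0.1577 0.2129] j [ 0.46   0.537  0.147 -0.    -1.184 -0.095] F [-0.2 -0.2  0.1] w 0.0556 t 25.85
 rot [ 0.2 -0.  -0.1] rows 0.0 shift [0.0619 0.008  0.0629] rows 2.1
[[267.7008 106.9097]
 [311.5285   5.3429]
 [141.018  124.5917]]
............................................................................
............................................................................
............................................................................
............................................................................
............................................................................
............................................................................
............................................................................
............................................................................
..........................::::::::::..::::..::..............................
..................--::::::--::::----..----::::--............................
..................----::::--::::----::--==::::--............................
...........
[... 1367 characters left out ...]
-------
..............................................::::--------------------------
..............................................------------------------------
..........................................::--------------------------------
..........................................::--------------------------------
........................................::----------------------------------
........................................::----------------------------------
....................................::::----------------==------------------
........::....................::----------------------------==--------------
..::::::--::::::..............----------------------------------------------
```

```bash
python3 - <<'E'
from h import *
np.set_printoptions(precision=4,suppress=True)
w,T=load('w12');g=cv2.cvtColor(w['color'],cv2.COLOR_RGB2GRAY)
cl=cv2.GaussianBlur(g,(3,3),0)[78:128,240:285]
x=cl.astype(float)
# fin direction in world via lines: best shear maximizing column variance
best=max(((np.var(np.array([np.interp(np.arange(45)+k*(i-17),np.arange(45),x[10+i]) for i in range(34)]).mean(0)),k) for k in np.arange(-.3,.31,.01)));print(best)
k=best[1];A=px2w(w,T,[(262-0*k,95),(262+20*k,115)],.03);d=A[0]-A[1];print('fin dir',np.degrees(np.arctan2(d[1],d[0])))
ed=x<200
rows=np.nonzero(ed[:,10:28].mean(1)>.5)[0];print('rows',rows.min()+78,rows.max()+78)
for r in(15,25,35):
    c=np.nonzero(x[r]<195)[0];print(78+r,c.min()+240,c.max()+240,px2w(w,T,[(c.min()+240,78+r),(c.max()+240,78+r)],.03)[:,:2])
P=px2w(w,T,[(262.5,rows.min()+78),(262.5,rows.max()+78)],.03);print(P,np.linalg.norm(P[0]-P[1]))
E
```

```text
(np.float64(318.2493628027682), np.float64(0.05000000000000032))
fin dir -66.01023898248295
rows 85 122
93 247 276 [[0.7148 0.0922]
 [0.6905 0.083 ]]
103 248 277 [[0.7109 0.1001]
 [0.6864 0.0908]]
113 248 277 [[0.7078 0.1084]
 [0.6831 0.099 ]]
[[0.7043 0.0808 0.03  ]
 [0.6925 0.1113 0.03  ]] 0.03265054103117911
```

```bash
python3 - <<'E'
from h import *
cur=plan([.6985,.096,.09],down(-66));plan([.6985,.096,.03],down(-66),'',cur)
E
```

```text
now [0.6787 0.1585 0.2133] j [ 0.461  0.537  0.147  0.    -1.184 -0.095] F [ 0.2  0.6 -0.6] w 0.0554 t 25.9
 rot [ 0.1 -0.  -3.1] rows 0.4 shift [0.0652 0.0074 0.1233] rows 3.4
 rot [0. 0. 0.] rows 0.0 shift [0.   0.   0.06] rows 1.4
```

carry_out(
  hand=[0.3,0.3,0.3,0.3,0.3],
  translation=[
    [0,0,0],
    [0.022,0.002,0.026],
    [0.022,0.003,0.026],
    [0.021,0.002,0.026],
    [0,0,0.025],
  ],
  dr=[
    [0,0,-3.1],
    [0,0,0],
    [0,0,0],
    [0,0,0],
    [0,0,0],
  ],
)

```text
time_s: 26.32
position: [0.6994, 0.0946, 0.1102]
ee_rot: [3.141, -0.001, -1.152]
contact_force: [0.0, 1.0, -1.1]
width: 0.0553
finger_force: 0.0
```

carry_out(
  hand=[0.3,0.3,0.3],
  translation=[
    [0,0,0.02],
    [0,0,0],
    [0,0,0],
  ],
  dr=[
    [0,0,0],
    [0,0,0],
    [0,0,0],
  ],
)

```text
time_s: 26.57
position: [0.6987, 0.0972, 0.0904]
ee_rot: [3.138, -0.0, -1.149]
contact_force: [-0.6, -0.3, 0.8]
width: 0.0557
finger_force: 0.0
```

```bash
python3 - <<'E'
from h import *
plan([.6985,.096,.03],down(-66))
o=wsnap('w13.png');w,T=load('w13')
u,v=w2px(w,T,[[.6985,.096,.03]])[0].astype(int);print(u,v)
g=cv2.cvtColor(w['color'],cv2.COLOR_RGB2GRAY)
p=cv2.resize(g[v-64:v+64,u-100:u+100],(50,32),interpolation=cv2.INTER_AREA)
for r in p: print(''.join(' .:-=+*#%@'[9-int(x)*10//256] for x in r for _ in(0,1)))
E
```

```text
now [0.6987 0.0972 0.0904] j [ 0.367  0.656  0.036  0.001 -0.954  0.054] F [-0.6 -0.3  0.8] w 0.0557 t 26.57
 rot [ 0.2 -0.   0.2] rows 0.0 shift [0.001  0.0006 0.0604] rows 1.5
259 222
::::::::::::::::::::::::::::::::::::::::::::::::::==================================================
::::::::::::::::::::::::::::::::::::::::::::::::--==================================================
::::::::::::::::::::::::::::::::::::::::::::::--====================================================
::::::::::::::::::::::::::::::::::::::::::::::======================================================
::::::::::::::::::::::::::::::::::::::::----========================================================
::::::::::::::::::----::::::::::::::::--============================================================
::::::::::::::::--==========--::--==--==++++**++**++**++++++========================================
::::::::::::::::--==========----======++++++**++**++**++**++========================================
::::::::::::::::--====================**++++**++**++**++****========================================
:::::
[... 1617 characters left out ...]
##****########++::::::::::::::::::::::::::::::::--======================**%%%%%%########%%%%++
++####******########**::::::::::::::::::::::::::::::::========================##%%%%%%%%######%%%%##
######******########**::::::::::::::::::::::::::::::::--======================##%%%%%%%%########%%%%
##**********########**::::::::::::::::::::::::::::::::--======================##%%%%%%%%%%######%%%%
********************++::::::::::::::::::::::::::::::::========================**%%%%%%%%%%########%%
******++++**********==::::::::::::::::::::::::::::::::========================**%%%%%%%%%%**++**%%%%
####**++++**********--::::::::::::::::::::::::::::::::========================++%%%%%%%%%%****%%%%%%
```

carry_out(
  hand=[0.3,0.3,0.3,0.3,0.3],
  translation=[
    [0,-0.001,0],
    [0,-0.001,0.02],
    [0,0,0.02],
    [0,0,0.015],
    [0,0,0.004],
  ],
  dr=[
    [0,0,0],
    [0,0,0],
    [0,0,0],
    [0,0,0],
    [0,0,0],
  ],
)

```text
time_s: 27.03
position: [0.7007, 0.0975, 0.0316]
ee_rot: [3.14, 0.0, -1.151]
contact_force: [-1.0, -0.8, -0.4]
width: 0.0555
finger_force: 0.0
```

carry_out(
  hand=[0.3,0.3,-0.6,-0.6,-0.6],
  translation=[
    [0,0,0],
    [0,0,0],
    [0,0,0],
    [0,0,0],
    [0,0,0],
  ],
  dr=[
    [0,0,0],
    [0,0,0],
    [0,0,0],
    [0,0,0],
    [0,0,0],
  ],
  squeeze=40,
)

```text
time_s: 27.45
position: [0.7024, 0.0974, 0.0343]
ee_rot: [-3.139, -0.001, -1.151]
contact_force: [0.1, 0.3, -0.0]
width: 0.0251
finger_force: 39.6
```

carry_out(
  hand=[-0.6,-0.6,-0.6],
  translation=[
    [0,0,0],
    [0,0,0],
    [0,0,0],
  ],
  dr=[
    [0,0,0],
    [0,0,0],
    [0,0,0],
  ],
)

```text
time_s: 27.7
position: [0.7025, 0.0974, 0.0342]
ee_rot: [-3.139, -0.001, -1.151]
contact_force: [-1.3, 0.6, 5.4]
width: 0.0252
finger_force: 40.2
```

carry_out(
  hand=[-0.6,-0.6,-0.6,-0.6,-0.6],
  translation=[
    [0,0,-0.01],
    [0,0,-0.035],
    [0,0,-0.035],
    [0,0,-0.035],
    [0,0,-0.035],
  ],
  dr=[
    [0,0,0],
    [0,0,0],
    [0,0,0],
    [0,0,0],
    [0,0,0],
  ],
)

```text
time_s: 28.12
position: [0.7008, 0.0969, 0.1838]
ee_rot: [3.14, -0.0, -1.151]
contact_force: [1.2, 0.5, -1.1]
width: 0.0251
finger_force: 39.5
```

```bash
cat >> h.py <<'E'
SB=np.array([.5473,.3053,0])+.077*TY
E
python3 - <<'E'
from fk import *
cur=plan(SB+[0,0,.17],down(-87.9));cur=plan(SB+[0,0,.0385],down(-87.9),'dn',cur)
m=fit();q=get_obs()['joint_positions']
for h in(.17,.038): q,c=ik(SB+[0,0,h],down(-87.9),m,q);print(q,c)
E
```

```text
now [0.7008 0.0969 0.1838] j [ 0.365  0.575  0.139  0.    -1.136  0.054] F [ 1.2  0.5 -1.1] w 0.0251 t 28.12
 rot [ 0.1 -0.  21.9] rows 3.1 shift [-0.2909  0.1457  0.0138] rows 7.8
dn rot [0. 0. 0.] rows 0.0 shift [0.     0.     0.1315] rows 3.2
rot err 6.014299231453571e-05 (-1, -1) pos err 0.029405244882929615 mm
[ 0.85  0.52 -0.   -0.   -1.05 -0.82] 1.8869358815444705e-28
[ 0.85  0.66 -0.12 -0.   -0.79 -0.82] 1.2261432990941337e-28
```

carry_out(
  hand=[-0.6,-0.6,-0.6,-0.6,-0.6],
  translation=[
    [0,0,0],
    [0,0,0],
    [0,0,0],
    [0,0,0],
    [-0.036,0.018,0],
  ],
  dr=[
    [0,0,5.5],
    [0,0,5.5],
    [0,0,5.5],
    [0,0,5.4],
    [0,0,0],
  ],
)

```text
time_s: 28.53
position: [0.6837, 0.1275, 0.1818]
ee_rot: [3.141, -0.002, -1.544]
contact_force: [0.5, 1.0, 0.1]
width: 0.0256
finger_force: 39.6
```

carry_out(
  hand=[-0.6,-0.6,-0.6,-0.6,-0.6],
  translation=[
    [-0.036,0.018,0],
    [-0.036,0.018,0],
    [-0.036,0.018,0],
    [-0.036,0.018,0],
    [-0.036,0.018,0],
  ],
  dr=[
    [0,0,0],
    [0,0,0],
    [0,0,0],
    [0,0,0],
    [0,0,0],
  ],
)

```text
time_s: 28.95
position: [0.5839, 0.31, 0.1824]
ee_rot: [3.141, -0.001, -1.534]
contact_force: [0.0, 0.1, 0.1]
width: 0.0254
finger_force: 39.6
```

carry_out(
  hand=[-0.6,-0.6,-0.6,-0.6,-0.6],
  translation=[
    [-0.036,0.018,0],
    [-0.036,0.018,0],
    [0,0,0],
    [0,0,0],
    [0,0,0],
  ],
  dr=[
    [0,0,0],
    [0,0,0],
    [0,0,0],
    [0,0,0],
    [0,0,0],
  ],
)

```text
time_s: 29.37
position: [0.5464, 0.3793, 0.1821]
ee_rot: [3.141, -0.001, -1.533]
contact_force: [0.1, 0.1, -1.2]
width: 0.0254
finger_force: 39.6
```

```bash
python3 - <<'E'
from h import *
plan(SB+[0,0,.0385],down(-87.9),'dn')
E
```

```text
now [0.5464 0.3793 0.1821] j [ 0.85   0.507  0.014  0.    -1.079 -0.812] F [ 0.1  0.1 -1.2] w 0.0254 t 29.37
dn rot [ 0.  -0.1  0.1] rows 0.0 shift [-0.003   0.0018  0.1436] rows 3.5
```

carry_out(
  hand=[-0.6,-0.6,-0.6,-0.6,-0.6],
  translation=[
    [-0.003,0.002,0.03],
    [0,0,0.035],
    [0,0,0.035],
    [0,0,0.025],
    [0,0,0.009],
  ],
  dr=[
    [0,0,0],
    [0,0,0],
    [0,0,0],
    [0,0,0],
    [0,0,0],
  ],
)

```text
time_s: 29.78
position: [0.5434, 0.3784, 0.0435]
ee_rot: [3.135, -0.006, -1.537]
contact_force: [0.5, -0.5, -1.5]
width: 0.0252
finger_force: 39.6
```

carry_out(
  hand=[-0.6,-0.6,-0.6,-0.6,-0.6],
  translation=[
    [0,0,0.003],
    [0,0,0.002],
    [0,0,0.002],
    [0,0,0],
    [0,0,0],
  ],
  dr=[
    [0,0,0],
    [0,0,0],
    [0,0,0],
    [0,0,0],
    [0,0,0],
  ],
)

```text
time_s: 30.2
position: [0.5454, 0.383, 0.0431]
ee_rot: [-3.139, 0.002, -1.533]
contact_force: [-0.0, -0.5, -1.8]
width: 0.0254
finger_force: 39.6
```

No contact yet at z = 0.043, so I continue in small steps.

carry_out(
  hand=[-0.6,-0.6,-0.6,-0.6,-0.6],
  translation=[
    [0,0,0.002],
    [0,0,0.001],
    [0,0,0.001],
    [0,0,0],
    [0,0,0],
  ],
  dr=[
    [0,0,0],
    [0,0,0],
    [0,0,0],
    [0,0,0],
    [0,0,0],
  ],
)

```text
time_s: 30.62
position: [0.5448, 0.3826, 0.0382]
ee_rot: [-3.141, -0.0, -1.533]
contact_force: [-1.2, -0.4, 4.8]
width: 0.0251
finger_force: 40.2
```

carry_out(
  hand=[-0.6,-0.6,-0.6],
  translation=[
    [0,0,0.001],
    [0,0,0],
    [0,0,0],
  ],
  dr=[
    [0,0,0],
    [0,0,0],
    [0,0,0],
  ],
)

```text
time_s: 30.87
position: [0.5448, 0.3827, 0.0382]
ee_rot: [-3.141, -0.0, -1.533]
contact_force: [-2.6, -1.4, 8.9]
width: 0.0252
finger_force: 40.9
```

Seated: z is 0.0382, as predicted. Release and retreat.

carry_out(
  hand=[-0.3,-0.2,0,0.1,0.1],
  translation=[
    [0,0,0],
    [0,0,0],
    [0,0,0],
    [0,0,0],
    [0,0,0],
  ],
  dr=[
    [0,0,0],
    [0,0,0],
    [0,0,0],
    [0,0,0],
    [0,0,0],
  ],
)

```text
time_s: 31.28
position: [0.5446, 0.3822, 0.0358]
ee_rot: [3.141, -0.001, -1.533]
contact_force: [1.2, 0.3, -0.1]
width: 0.047
finger_force: 0.0
```

carry_out(
  hand=[0.1,0.1,0.1,0.1,0.1],
  translation=[
    [0,0,-0.01],
    [0,0,-0.035],
    [0,0,-0.035],
    [0,0,-0.035],
    [0,0,-0.035],
  ],
  dr=[
    [0,0,0],
    [0,0,0],
    [0,0,0],
    [0,0,0],
    [0,0,0],
  ],
)

```text
time_s: 31.7
position: [0.5446, 0.3823, 0.1887]
ee_rot: [-3.141, -0.0, -1.533]
contact_force: [0.8, 1.3, -0.2]
width: 0.0467
finger_force: 0.0
```

carry_out(
  hand=[0.1,0.1,0.1,0.1,0.1],
  translation=[
    [-0.02,0.02,-0.025],
    [-0.02,0.02,-0.025],
    [-0.02,0.02,-0.02],
    [0,0,0],
    [0,0,0],
  ],
  dr=[
    [0,0,0],
    [0,0,0],
    [0,0,0],
    [0,0,0],
    [0,0,0],
  ],
)

```text
time_s: 32.12
position: [0.4817, 0.4415, 0.2587]
ee_rot: [-3.139, 0.003, -1.531]
contact_force: [0.2, -0.2, -0.2]
width: 0.0467
finger_force: 0.0
```

```bash
python3 - <<'E'
from h import *
np.set_printoptions(precision=3,suppress=True)
o=wsnap('w14.png');print(o['position'],o['time_s']);w,T=load('w14')
a=w['color'].astype(int);g=cv2.cvtColor(w['color'],cv2.COLOR_RGB2GRAY)
P=np.array([BAY+[0,0,.015],SB+[0,0,.034]]);uv=w2px(w,T,P).astype(int);print(uv)
x0=uv[:,0].mean().astype(int);y0=max(uv[:,1].min()-80,0);y1=min(uv[:,1].max()+50,384)
c=g[y0:y1,max(x0-110,0):x0+110];p=cv2.resize(c,(c.shape[1]//4,c.shape[0]//6),interpolation=cv2.INTER_AREA)
for r in p: print(''.join(' .:-=+*#%@'[9-int(x)*10//256] for x in r for _ in (0,1)))
# bystanders: top view before/after
t=snap('top')['color'];b=cv2.resize(cv2.imread('pics/top0.png'),(512,384),interpolation=cv2.INTER_AREA)[:,:,::-1]
d=(np.abs(cv2.GaussianBlur(t,(5,5),0).astype(int)-cv2.GaussianBlur(b,(5,5),0)).max(2)>40).astype(np.uint8)
n,l,st,ce=cv2.connectedComponentsWithStats(d);print([(s.tolist()) for s in st[1:] if s[4]>25])
E
```

```text
[0.482 0.441 0.259] 32.1167
[[199 -16]
 [201 104]]
..............++%%%%%%%%%%%%%%%%%%%%%%%%%%##****++++++++++++**##**##%%%%%%%%%%%%%%%%%%########==..............
..............==%%%%%%%%%%%%%%%%%%%%%%%%%%##****++++++++++++**##**##%%%%%%%%%%%%%%%%%%########--..............
..............--%%%%%%%%%%%%%%%%%%%%%%%%%%%%******************##**##%%%%%%%%%%%%%%############--..............
..............--%%%%%%%%%%%%%%%%%%%%%%%%%%%%********************++**%%%%%%%%%%################--..............
..............::##%%%%%%%%%%%%%%%%%%%%%%%%%%**++++++++++++++++++++**%%%%%%%%%%################--..............
..............::##%%%%%%%%%%%%%%%%%%%%%%%%%%**====++++++++++++++--**%%%%%%##%%################--..............
................**%%%%%%%%%%%%%%%%%%%%%%%%%%##**********############%%%%%%%%##################::..............
................++%%%%%%%%%%%%%%%%%%%%%%%%%%%%%%%%%%%%%%%%%%%%%%%%%%%%%%%%%%##################--..............
................++%%%%%%%%%%%%%%%%%%%%%%%%%%%%%%%%%%%%%%%%%%%%%%%%%%%%%%%%####################--..............
................==%%%%%%%%%%%%%%%%%%%%%%%%%%%%%%%%
[... 1282 characters left out ...]
....................++####################################################%%%%%%%%%%%%%%####**----------------
....................==####################################################%%%%##############**----------------
....................--************##**##****************####################################++----------------
............................................................................::....::::::::::------------------
[[222, 169, 12, 9, 55], [0, 189, 48, 77, 2362], [105, 215, 13, 10, 115], [140, 214, 4, 15, 41], [148, 216, 22, 9, 154], [240, 217, 43, 31, 709], [42, 253, 125, 131, 5629], [0, 367, 6, 9, 36], [7, 370, 14, 14, 82], [17, 377, 11, 7, 50], [28, 376, 9, 8, 26]]
```

```bash
python3 -c "
from workcell import ticket
print(ticket.job_done())"
```

```text
the job is handed in; nothing more can be done
None
```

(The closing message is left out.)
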